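Load the griddle well and gauge the plate

ROBOT

A 7-joint arm with a two-finger parallel gripper is mounted at the origin on the work surface. World frame = base frame: x ahead of the robot, y to its left, z up, the work surface at z = 0. Lengths are in m, angles in degrees, forces in N, time in s.
With the tool pointing down it reaches from about 0.425 to 0.875 m from the base axis. Payload 4.7 kg.
Tool frame: the origin (TCP) lies on the centre line of the jaws, within the pads' length; the fingertips stand 14 mm ahead of it and the grasp point (between the pads) lies 5 mm behind it; z points along the fingers, y is the line along which they close (so a half turn about z gives the same grasp; the last joint's range is limited). The gripper opens to 87 mm and grips with 3 to 60 N. Pads are 19 mm wide; open, the fingers measure 117 mm over their backs; the gripper's body (75 mm by 190 mm) begins 51 mm behind the grasp point.
Start: joints at [75.522, 18.392, -4.016, 83.108, 1.295, 78.541, -3.26], TCP at [0.171, -0.627, 0.237] pointing down, gripper open.
Joint ranges: [-163.93, 163.93], [-17.29, 119.83], [-79.2, 71.16], [3.27, 140.29], [-89.18, 269.18], [5.43, 117.66], [-154.24, 154.24]. Speed limits (degrees/s): [147.25, 147.25, 180, 180, 180, 180, 180].

INTERFACE

Orientations are given as [roll, pitch, yaw] about the fixed x, y, z axes, in that order (R = Rz(yaw) Ry(pitch) Rx(roll)).
In Python, from cell import env gives the robot as it stands.
- The arm moves only by the tool jog_arm, never from a script. Its argument "motion" is a list that holds one entry, the list of rows, each a list of 7 numbers: the shift along the tool's x, y, z in units of 0.1 m (1.0 is 0.1 m), then the turn, a rotation vector about the tool's x, y, z in units of 180 degrees (1.0 is 180 degrees), then the closure, from 0 (fully open) to 1 (shut). A call has 1 to 5 rows; each row is the pose to reach, as a shift and turn from the pose commanded when the call began, along the tool's axes at that moment, turning the shorter way round; what a row does not reach only later rows make up. A row lasts 1/10 s, in which the tool goes at most 50 mm and 8.59 degrees, less where a joint would pass 70% of its speed; a pose out of reach is approached as far as the arm can. A call with a number of a shift or a turn outside -1 to 1 is refused whole. A call with a gripper value outside its range is refused whole. The fingers move at their own pace and stop on an object; "grip_force" is the grip in N (left out, the last holds). Time passes only in rows, so rows that repeat a pose let the fingers close. It gives the time, the measured TCP pose, the force, the opening and the grip force at its end, in the units of the state.
- env.get_obs(): the state, without advancing time (a new reading comes with each control period).
- env.read_camera(name): name is "scene" or "top" or "wrist"; returns (picture, depth): 480x640x3 uint8, red, green, blue; 480x640 float32, m along the optical axis (not along the pixel's ray), 0 where there is no reading.
- env.camera_info(name): a dict with "camera_matrix" (3x3 intrinsics, pixels), "origin" and "orientation" of the camera in the world; the wrist camera has in their place "mount" (4x4, takes a point from camera to tool coordinates, whose origin is the TCP and whose axes are the flange's). Camera axes: x right, y down, z forward; pixel columns grow to the right and rows downward; lengths in m; the calibration is good to about 2 mm. The wrist camera is an equidistant fisheye: a pixel r from the principal point sees the ray r / f radians off the axis. A picture is of the moment at which its call begins: read the wrist's pose just before it. camera_info takes no time and is no camera call.
- env.sign_off(): hands the job in; it is judged then, once.
The state is a dict: "time_s": time; "qpos": joint angles; "joint_velocities": joint speeds; "effort": joint torques, N m; "tool_pos": TCP position; "tool_rot": TCP orientation; "force": force on the tool from outside, world axes, zero at the start; "wrist_torque": the same for the moment, N m; "grip_width": finger opening in m; "grasp_force": force on a finger pad.
Only numpy, scipy, OpenCV 4.12 (cv2) and the standard library are available. Lean on these libraries where they do the work, as an engineer would, in place of code of your own. Each camera call takes 0.05 s, during which the arm holds its last target. There are 200 camera calls.

TASK

Tip all four potato halves off the scoop tray into the griddle's walled well without touching them with the gripper, and put the empty tray down flat on the counter. Then take the thermometer from its stand and hold its spring tip inside the ring marked on the sloping plate, square to the plate and pressed gently so that the tip goes about half way in. Finish while still holding it there; never push hard on the plate, and leave everything else on the counter where it is.

Things in the scene. Friction and masses are not known exactly. Their poses are not given: they have to be found in the camera images.
- tray: Aluminium scoop tray, 120 g, nose roughly towards the robot. Origin: centre of the pan's underside; z up. Pan 130 mm (x) by 95 (y), floor 4 mm thick, walls 26 mm high on three sides, open without lip at the nose (-x end), back wall 44 mm high. Wooden handle at the +x end, x = 65 to 165 mm, 24 mm wide, from 24 to 46 mm high. Potatoes start to slide at 24 to 34 degrees of tilt; all slide off by 42.
- tray_grip (a point): Point on the middle of the tray's handle to pinch across its width (tray y): 105 mm behind the tray's origin along x, 35 mm above its underside. The handle's sides are free to the counter.
- tray_nose (a point): Middle of the open nose edge of the tray, on the floor's upper face (65 mm ahead of the origin along -x, 4 mm up).
- potato1: One of four equal potato halves, a dome with a flat cut face, 35 mm wide, 22 mm high, about 20 g, lying on the tray at the start. Origin: centre of the cut face.
- potato2: One of four equal potato halves, a dome with a flat cut face, 35 mm wide, 22 mm high, about 20 g, lying on the tray at the start. Origin: centre of the cut face.
- potato3: One of four equal potato halves, a dome with a flat cut face, 35 mm wide, 22 mm high, about 20 g, lying on the tray at the start. Origin: centre of the cut face.
- potato4: One of four equal potato halves, a dome with a flat cut face, 35 mm wide, 22 mm high, about 20 g, lying on the tray at the start. Origin: centre of the cut face.
- griddle: Table-top electric griddle, fixed, 235 mm (x) by 370 mm (y). Origin: centre of its underside, z up, front (with two black knobs) towards its -x. Its +y half is the walled steel well, its -y half the sloping plate.
- well (a point): Centre of the inner floor of the open-topped well. Inner size 208 mm along the griddle's x, 158 mm along its y; walls 6 mm thick; floor 31 mm and rim 85 mm above the counter. Axes as the griddle's.
- plate: The griddle's dark sloping plate, 220 by 165 mm, fixed. Origin: on its upper face at the centre of the marked ring (thin, light, inner radius 15 mm, in the middle of the plate), 78 mm above the counter. z: outward normal of the face. It slopes 0.26 rad (15 degrees), low at the griddle's front, so z leans to the griddle's -x. y as the griddle's.
- stand: Thermometer stand, fixed: two 85 mm square boards on four thin posts, 94 mm tall, with a 17 mm square hole in the upper board. Origin: centre of its underside.
- probe: Contact thermometer, 100 g, upright in the stand's hole. White handle 26 mm square, 70 mm long, its lower end resting on the stand's top; below it a 9 mm stem and an 11 mm wide spring tip, which ends 75 mm below the handle when free. Origin: centre of the handle's lower end; z along the handle, away from the tip. Lift it 80 mm to leave the stand.
- probe_grip (a point): Middle of the thermometer's handle, 35 mm above its lower end: pinch it across two facing sides (x or y of the probe).
- probe_tip (a point): Centre of the tip's contact face (moves with the tip); 110 mm below probe_grip when the tip is free.
- probe_spring (a joint): How far the spring tip is pushed in, m: 0 free, 0.012 fully in, where it stops hard. It takes about 0.9 N to start, 2.7 N at half way (0.006), 4.5 N fully in.
- sauce: Bystander, to be left alone: closed amber sauce bottle, 56 mm wide, 160 mm tall. Origin: centre of its underside.
- mug: Bystander, to be left alone: white mug, 76 mm wide, 85 mm tall. Origin: centre of its underside.
- spice: Bystander, to be left alone: closed spice jar, 44 mm wide, 80 mm tall. Origin: centre of its underside.
- ramekin: Bystander, to be left alone: small white cup, 80 mm wide, 45 mm tall. Origin: centre of its underside.
- tin: Bystander, to be left alone: food tin, 68 mm wide, 90 mm tall. Origin: centre of its underside.
- spatula: Bystander, to be left alone: kitchen spatula lying flat. Origin: a point on it.
- bowl: Bystander, to be left alone: white bowl, 120 mm wide, 55 mm tall, on a wooden board. Origin: centre of its underside.

How it is judged:
By the outcome, as a careful person would: the job done as asked, in the order asked, and still so for the second after the job is handed in, while the arm keeps its last pose, push and grip.
It also fails if it takes over 67 s, if anything falls off the work surface, if the arm or the gripper's body presses on something with over 40 N, if the wrist force passes 120 N, or if a joint passes its speed limit or range.

## Working session

There is one attempt and no reset: what is moved stays moved. The work goes in short steps, Python scripts to look and compute and a tool call to move; the robot and the scene stay as the last step left them, time stands still between calls to the robot, and variables do not carry over. Pictures are saved under pics/ and viewed, at most 13 in all, crops included, and the job is handed in when it is done.

Besides the shell and the picture viewer there is one more tool, called after "Emit:" by a JSON object that holds its "name" and its "arguments", one argument or row to a line. jog_arm: Moves the arm, as the interface text tells. Shifts and turns lie within -1 to 1; 1 stands for 0.1 m of shift or 180 degrees of turn. Its arguments: {"type":"object","properties":{"motion":{"type":"array","items":{"type":"array","items":{"type":"array","items":{"type":"number"}}}},"grip_force":{"type":"number"}},"required":["motion"]}

```bash
ls; mkdir -p pics; python3 - <<'E'
from cell import env
import cv2,numpy as np
for n in ("scene","top"):
    p,d=env.read_camera(n); cv2.imwrite(f"pics/{n}0.png",p[:,:,::-1]); np.savez(f"{n}0.npz",p=p,d=d)
    print(n,env.camera_info(n))
o=env.get_obs(); print(o)
print(env.camera_info("wrist"))
E
```

```text
pics
scene {'camera_matrix': array([[445.90767226,   0.        , 312.1467552 ],
       [  0.        , 445.90767226, 235.67341986],
       [  0.        ,   0.        ,   1.        ]]), 'origin': array([ 0.99213373, -0.94572448,  0.78451434]), 'orientation': array([-122.96229055,   -0.43542904,   26.69351662])}
top {'camera_matrix': array([[611.84581148,   0.        , 326.02556748],
       [  0.        , 611.84581148, 233.7719513 ],
       [  0.        ,   0.        ,   1.        ]]), 'origin': array([0.32714656, 0.00432053, 1.91718409]), 'orientation': array([-173.71737601,   -0.56849948,  -88.58519147])}
{'time_s': 0.1, 'qpos': array([75.52021641, 18.43578629, -4.01659465, 83.16670804,  1.29454136,
       78.53994497, -3.25967521]), 'joint_velocities': array([-0.05322654, -0.06016061, -0.00963743, -0.17473098, -0.06405521,
       -0.01077235,  0.02858872]), 'effort': array([-5.99403156e-04, -4.92570662e+01, -4.05968819e-01, -3.13398600e+01,
       -6.39881683e-02,  3.94746987e-02,  3.41052089e-05]), 'tool_pos': array([ 0.17122978, -0.62656736,  0.23557051]), 'tool_rot': array([-1.79902769e+02,  4.54752146e-03,  1.52905976e+01]), 'force': array([-0.45393179, -0.16526666, -0.31734856]), 'wrist_torque': array([-0.02446114,  0.0135906 ,  0.01917544]), 'grasp_force': 0.0, 'grip_width': 0.08721898378547054}
{'camera_matrix': array([[371.64829954,   0.        , 325.25012133],
       [  0.        , 371.64829954, 236.42682219],
       [  0.        ,   0.        ,   1.        ]]), 'mount': array([[-3.31385310e-05, -9.57825709e-01, -2.87349803e-01,
         7.89996037e-02],
       [ 9.99998858e-01, -4.65886670e-04,  1.43761970e-03,
         6.46917277e-04],
       [-1.51086155e-03, -2.87349427e-01,  9.57824631e-01,
        -1.47808635e-01],
       [ 0.00000000e+00,  0.00000000e+00,  0.00000000e+00,
         1.00000000e+00]])}
```

View pics/top0.png

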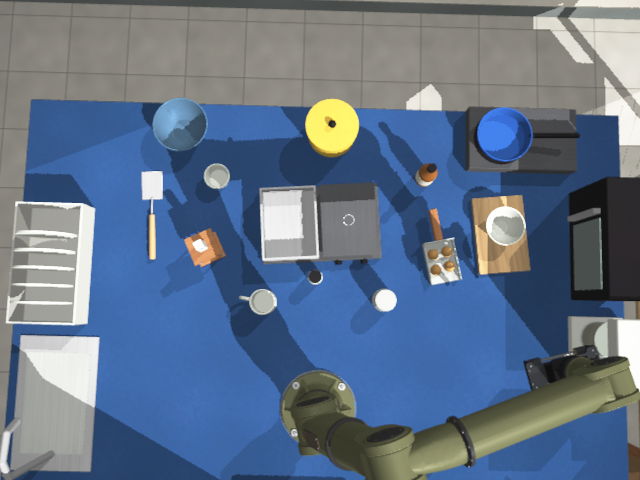

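View pics/scene0.png

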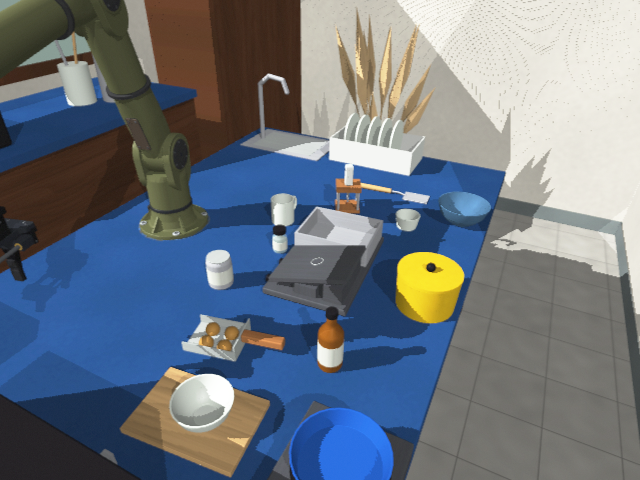

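Top view: tray pan at px (441,262) with its handle up to (434,212), griddle centre (320,222) with the ring at (348,220), stand and white probe at (205,247), sauce bottle at (427,175). The scene view shows the same things, with the four potatoes in the pan.

```bash
cat > h.py <<'E'
import numpy as np,cv2
from scipy.spatial.transform import Rotation as R
from cell import env
def cam(n):
    i=env.camera_info(n); return i["camera_matrix"],np.array(i["origin"]),R.from_euler('xyz',i["orientation"],degrees=True).as_matrix()
def cloud(n,d):
    K,o,M=cam(n); v,u=np.mgrid[:480,:640]
    c=np.stack([(u-K[0,2])/K[0,0]*d,(v-K[1,2])/K[1,1]*d,d],-1)
    return c@M.T+o
def ray(n,px,z):
    K,o,M=cam(n); px=np.atleast_2d(px).astype(float)
    c=np.c_[(px-K[:2,2])/K[0,0],np.ones(len(px))]@M.T
    return o+c*((z-o[2])/c[:,2])[:,None]
def rect(P):
    (c,s,a)=cv2.minAreaRect((P[:,:2]*1000).astype(np.float32)); return np.round(c,1),np.round(s,1),round(a,2)
E
python3 - <<'E'
from h import *
for n in("top","scene"):
    f=np.load(n+"0.npz"); p=f["p"];P=cloud(n,f["d"]); hsv=cv2.cvtColor(p,cv2.COLOR_RGB2HSV)
    H,S,V=[hsv[...,i].astype(int) for i in range(3)]
    z=P[...,2]; x=P[...,0]; y=P[...,1]
    def box(x0,x1,y0,y1): return (x>x0)&(x<x1)&(y>y0)&(y<y1)&(f["d"]>0)
    print(n,"table z",np.median(z[box(.3,.35,-.3,.3)]))
    t=box(.3,.75,-.5,-.25)
    orange=(H<20)&(S>120)
    m=t&orange&(z>.035)&(z<.055)&(x>.54);print("handle",m.sum(),rect(P[m]),np.median(z[m]))
    m=t&(S<60)&(V>90)&(z>.0)&(z<.05);print("pan",m.sum(),rect(P[m]))
    m=box(.4,.8,-.25,.3)&(z>.08)&(z<.09)&(y>0.03);print("rim",m.sum(),rect(P[m]))
    m=box(.4,.8,-.25,.3)&(z>.05)&(S<80);print("gr",m.sum(),rect(P[m]))
    if n=="top": v0,v1,u0,u1=205,235,335,362
    else: v0,v1,u0,u1=252,270,305,330
    g=V[v0:v1,u0:u1]; mm=g>np.median(g)+60; q=np.argwhere(mm)[:,::-1]+[u0,v0]
    (c,s,a)=cv2.minAreaRect(q.astype(np.float32)); print("ring px",len(q),c,s,ray(n,c,.078))
    b=box(.4,.75,.25,.6)
    m=b&orange&(z>.085)&(z<.105);print("stand",m.sum(),rect(P[m]),np.median(z[m]))
    m=b&(S<60)&(z>.155)&(z<.18);print("probe top",m.sum(),rect(P[m]),np.median(z[m]),np.median(P[m],0))
    m=b&(S<70)&(z>.105)&(z<.155)&(y>.3);print("probe side",m.sum(),rect(P[m]))
    m=box(.5,.9,-.5,-.2)&(z>.06);print("sauce",m.sum(),rect(P[m]))
E
```

```text
top table z 0.0012138706066255889
handle 166 (array([ 579.2, -344.6]), array([80.1, 20.4]), 12.66) 0.04449662833855483
pan 846 (array([ 578., -406.]), array([362.2, 203.9]), 7.01)
rim 298 (array([537.6, 109.6]), array([277.1, 164.1]), 1.56)
gr 4543 (array([552.5,  70.7]), array([477.4, 298. ]), 86.16)
ring px 25 (348.5, 219.0) (10.0, 11.0) [[ 0.57685339 -0.07596622  0.078     ]]
stand 598 (array([481. , 358.1]), array([85.6, 85.9]), 25.95) 0.0939903285812822
probe top 81 (array([481.5, 357.4]), array([26.8, 26. ]), 30.37) 0.16279568318141635 [0.48160065 0.35834048 0.16279568]
probe side 41 (array([479.5, 350.9]), array([18.7, 31.1]), 83.09)
sauce 485 (array([ 729. , -392.1]), array([341.5, 215. ]), 0.04)
scene table z 0.0033241497433325606
handle 393 (array([ 580.8, -349.9]), array([86.5, 25. ]), 11.79) 0.04631481579107566
pan 1620 (array([ 568.7, -394.2]), array([376.2, 227.4]), 7.41)
rim 374 (array([564.9, 133. ]), array([273.3, 266.6]), 76.48)
gr 5062 (array([536.9,  67.1]), array([279.3, 468.2]), 3.82)
ring px 14 (317.0, 261.0) (12.0, 6.0) [[ 0.57503431 -0.07529429  0.078     ]]
stand 247 (array([483.6, 354.8]), array([82.7, 91.3]), 27.65) 0.09581705311093913
probe top 45 (array([484.5, 354.9]), array([23.8, 33.8]), 22.6) 0.1651897295667214 [0.4851671  0.35022414 0.16518973]
probe side 112 (array([482.2, 349.1]), array([22.5, 34.2]), 84.93)
sauce 2386 (array([ 727.6, -397.6]), array([204.6, 344.7]), 89.94)
```

Emit:
{"name": "jog_arm", "arguments": {
  "motion": [
    [[0.3,-0.11,0,0,0,0,0],[0.6,-0.22,0,0,0,0,0],[0.9,-0.326,0,0,0,0,0]]
  ],
  "grip_force": 60
}}

```text
time_s: 0.4
tool_pos: [0.2501, -0.5709, 0.2359]
tool_rot: [-179.9, 0.0, 15.2]
force: [0.0, 0.3, 0.5]
grip_width: 0.0868
grasp_force: 0.0
```

Emit:
{"name": "jog_arm", "arguments": {
  "motion": [
    [[0.3,-0.11,0,0,0,0,0],[0.6,-0.22,0,0,0,0,0],[0.9,-0.326,0,0,0,0,0]]
  ]
}}

```text
time_s: 0.7
tool_pos: [0.3286, -0.5155, 0.2361]
tool_rot: [-180.0, 0.0, 15.3]
force: [-0.4, -0.2, 0.3]
grip_width: 0.0868
grasp_force: 0.0
```

Emit:
{"name": "jog_arm", "arguments": {
  "motion": [
    [[0.3,-0.11,0,0,0,0,0],[0.6,-0.22,0,0,0,0,0],[0.9,-0.326,0,0,0,0,0]]
  ]
}}

```text
time_s: 1.0
tool_pos: [0.4068, -0.4604, 0.2361]
tool_rot: [-180.0, 0.0, 15.3]
force: [0.0, 0.1, 0.7]
grip_width: 0.0871
grasp_force: 0.0
```

Emit:
{"name": "jog_arm", "arguments": {
  "motion": [
    [[0.3,-0.11,0,0,0,0,0],[0.6,-0.22,0,0,0,0,0],[0.9,-0.326,0,0,0,0,0]]
  ]
}}

```text
time_s: 1.3
tool_pos: [0.4849, -0.4053, 0.236]
tool_rot: [-180.0, 0.0, 15.3]
force: [0.2, -0.1, -0.8]
grip_width: 0.0874
grasp_force: 0.0
```

Emit:
{"name": "jog_arm", "arguments": {
  "motion": [
    [[0.3,-0.11,0,0,0,0,0],[0.6,-0.22,0,0,0,0.008,0],[0.9,-0.326,0,0,0,0.0155,0],[0.9,-0.326,0,0,0,0.0155,0]]
  ]
}}

```text
time_s: 1.7
tool_pos: [0.5666, -0.3453, 0.2356]
tool_rot: [-179.8, -0.1, 12.9]
force: [0.5, 0.9, -0.4]
grip_width: 0.0871
grasp_force: 0.0
```

```bash
python3 - <<'E'
from h import *
o=env.get_obs(); print({k:np.round(o[k],4) for k in("time_s","tool_pos","tool_rot","qpos","force")})
p,d=env.read_camera("wrist"); cv2.imwrite("pics/w1.png",p[:,:,::-1]); np.savez("w1.npz",p=p,d=d,tp=o["tool_pos"],tr=o["tool_rot"])
f=np.load("top0.npz");P=cloud("top",f["d"]);p=f["p"];hsv=cv2.cvtColor(p,cv2.COLOR_RGB2HSV).astype(int);H,S,V=[hsv[...,i] for i in range(3)]
x,y,z=P[...,0],P[...,1],P[...,2]
box=lambda x0,x1,y0,y1:(x>x0)&(x<x1)&(y>y0)&(y<y1)
for n in("top","scene"):
    f=np.load(n+"0.npz");P=cloud(n,f["d"]);x,y,z=P[...,0],P[...,1],P[...,2]
    m=box(.47,.7,-.15,.0)&(z>.045)&(z<.12)&(np.hypot(x-.576,y+.076)>.025)
    q=P[m]; 
    for _ in range(3):
        A=np.c_[q[:,:2],np.ones(len(q))]; c=np.linalg.lstsq(A,q[:,2],rcond=None)[0]; r=q[:,2]-A@c; q=q[abs(r)<.004]
    nn=np.array([-c[0],-c[1],1]);nn/=np.linalg.norm(nn); print(n,"plate n",nn,len(q),"tilt",np.degrees(np.arccos(nn[2])),"yaw",np.degrees(np.arctan2(-nn[1],-nn[0])),"z at ring",c@[.576,-.0757,1],"rect",rect(q))
    m=box(.4,.8,.0,.22)&(z>.079)&(z<.092); print("rim",rect(P[m]),P[m].min(0),P[m].max(0))
    m=box(.42,.75,.0,.22)&(z>.025)&(z<.037); print("wellfloor",rect(P[m]),np.median(z[m]))
    m=box(.62,.85,-.45,-.25)&(z>.06)&(z<.17); print("sauce",rect(P[m]),z[m].max())
E
```

```text
{'time_s': np.float64(1.7), 'tool_pos': array([ 0.5666, -0.3453,  0.2356]), 'tool_rot': array([-1.797885e+02, -1.441000e-01,  1.294850e+01]), 'qpos': array([ 42.9149,  21.0921, -18.1278,  80.5438,   6.2811,  79.4082,
       -52.2831]), 'force': array([ 0.5339,  0.8691, -0.378 ])}
top plate n [-0.25246599 -0.01750537  0.96744741] 1951 tilt 14.659380838157901 yaw 3.9664009639216045 z at ring 0.07739908956323997 rect (array([579.1, -75.1]), array([216.7, 149.9]), 0.09)
rim (array([599.8,  97.3]), array([398.2, 194.9]), 0.24) [4.00962659e-01 3.95684707e-05 7.90119835e-02] [0.79922711 0.19507214 0.09191225]
wellfloor (array([560.8,  98.5]), array([231.2, 185.7]), 4.12) 0.030687067113104427
sauce (array([ 723.4, -313.1]), array([55.4, 53.5]), 55.32) 0.1688902936695067
scene plate n [-0.23938068 -0.02839361  0.97051053] 1119 tilt 13.949035139419014 yaw 6.7644081457060885 z at ring 0.07893038496303247 rect (array([579.5, -73.9]), array([216.9, 150.9]), 1.74)
rim (array([534.7,  94.1]), array([279.5, 195.5]), 4.15) [4.00676161e-01 2.03133135e-04 7.90045327e-02] [0.67896857 0.20060007 0.09190812]
wellfloor (array([550.8,  92.7]), array([265.6, 194.3]), 2.34) 0.03297975761350719
sauce (array([ 730.3, -324.2]), array([55.5, 41.8]), 26.27) 0.1642271001679826
```

View pics/w1.png

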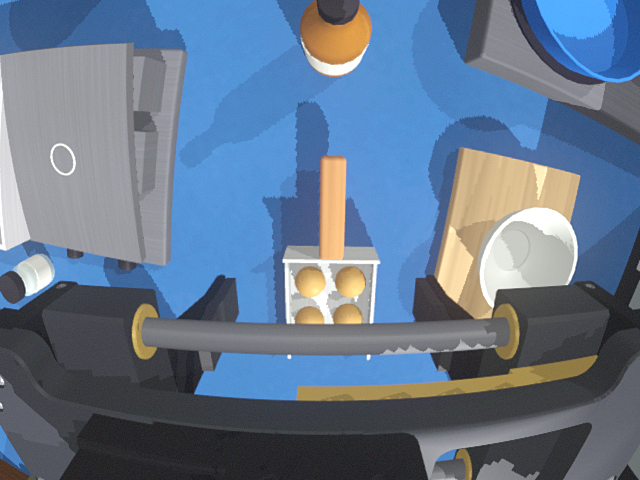

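Wrist view: handle at px (333,157–258) running straight up, back wall at row 248, four potatoes at (310,282), (349,282), (309,318), (348,318), sauce at (336,40). I'll get the handle from its colour mask by casting rays.

```bash
cat >> h.py <<'E'
def wray(px,z,tp,tr):
    i=env.camera_info("wrist");K=i["camera_matrix"];T=np.array(i["mount"])
    q=(np.atleast_2d(px)-K[:2,2])/K[0,0]; t=np.linalg.norm(q,axis=1)
    c=np.c_[q*(np.sin(t)/np.maximum(t,1e-9))[:,None],np.cos(t)]
    M=R.from_euler('xyz',tr,degrees=True).as_matrix()
    o=M@T[:3,3]+tp; r=c@(M@T[:3,:3]).T
    return o+r*((z-o[2])/r[:,2])[:,None]
def contours(m): return sorted(cv2.findContours(m.astype(np.uint8),cv2.RETR_EXTERNAL,cv2.CHAIN_APPROX_NONE)[0],key=cv2.contourArea)[::-1]
E
python3 - <<'E'
from h import *
f=np.load("w1.npz");p=f["p"];tp,tr=f["tp"],f["tr"]
hsv=cv2.cvtColor(p,cv2.COLOR_RGB2HSV).astype(int)
m=(hsv[...,0]<20)&(hsv[...,1]>100); m[:150]=0;m[262:]=0;m[:,:300]=0;m[:,370:]=0
c=contours(m)[0][:,0,:]; print("handle px",c.min(0),c.max(0)); print(rect(wray(c,.046,tp,tr)))
g=p[130:190,40:95].min(2).astype(int); q=np.argwhere(g>200)[:,::-1]+[40,130]; print(len(q),q.min(0),q.max(0)); 
print("ring",cv2.fitEllipse(q.astype(np.float32))[0],wray([(q.min(0)+q.max(0))/2],.078,tp,tr))
f=np.load("top0.npz");hsv=cv2.cvtColor(f["p"],cv2.COLOR_RGB2HSV).astype(int)
m=(hsv[...,1]<60)&(hsv[...,2]>100); m[:,:250]=0; m[:,325:]=0;m[:178]=0;m[268:]=0
c=contours(m)[0][:,0,:]; print("well rim px",c.min(0),c.max(0),rect(ray("top",c,.085)))
E
```

```text
handle px [320 156] [345 258]
(array([ 573.4, -350.7]), array([97.8, 22.8]), 12.35)
202 [ 50 143] [ 75 175]
ring (62.52705383300781, 158.96347045898438) [[ 0.57420413 -0.07888758  0.078     ]]
well rim px [259 185] [324 263] (array([557.4,  93. ]), array([231.5, 196.3]), 4.18)
```

Emit:
{"name": "jog_arm", "arguments": {
  "motion": [
    [[-0.02,0.03,0.3,0,0,0.003,0],[-0.046,0.066,0.6,0,0,0.003,0],[-0.046,0.066,0.9,0,0,0.003,0],[-0.046,0.066,1.0,0,0,0.003,0]]
  ]
}}

```text
time_s: 2.15
tool_pos: [0.5558, -0.3592, 0.1325]
tool_rot: [-179.8, 0.3, 11.8]
force: [-0.9, 0.3, -0.2]
grip_width: 0.0867
grasp_force: 0.0
```

Emit:
{"name": "jog_arm", "arguments": {
  "motion": [
    [[0,0,0.3,0,0,0,0],[0,0,0.5,0,0,0,0],[0,0,0.7,0,0,0,0],[0,0,0.7,0,0,0,0],[0,0,0.7,0,0,0,0]]
  ]
}}

```text
time_s: 2.65
tool_pos: [0.5593, -0.3593, 0.0674]
tool_rot: [180.0, -0.0, 11.9]
force: [0.6, -0.3, 0.7]
grip_width: 0.0869
grasp_force: 0.0
```

```bash
python3 - <<'E'
from h import *
o=env.get_obs(); print({k:np.round(o[k],4) for k in("time_s","tool_pos","tool_rot","force")})
p,d=env.read_camera("wrist"); tp,tr=o["tool_pos"],o["tool_rot"]
hsv=cv2.cvtColor(p,cv2.COLOR_RGB2HSV).astype(int)
m=(hsv[...,0]<20)&(hsv[...,1]>100);m[:,:270]=0;m[:,390:]=0
for c in contours(m)[:3]:
    c=c[:,0,:]; print("px",len(c),c.min(0),c.max(0),rect(wray(c,.046,tp,tr)))
cv2.imwrite("pics/w2.png",p[:,:,::-1])
E
```

```text
{'time_s': np.float64(2.65), 'tool_pos': array([ 0.5593, -0.3593,  0.0674]), 'tool_rot': array([ 1.799674e+02, -4.200000e-03,  1.191940e+01]), 'force': array([ 0.6339, -0.3494,  0.6675])}
px 406 [286 159] [335 323] (array([ 580.7, -348.9]), array([83.9, 22.9]), 12.38)
px 182 [324 355] [373 385] (array([ 513.3, -383.4]), array([21.2, 27.4]), 14.77)
px 166 [270 355] [307 382] (array([ 506.9, -349.8]), array([19.5, 22. ]), 13.24)
```

Emit:
{"name": "jog_arm", "arguments": {
  "motion": [
    [[0.055,-0.055,0,0,0,-0.003,0],[0.055,-0.055,0.2,0,0,-0.003,0],[0.055,-0.055,0.37,0,0,-0.003,0],[0.055,-0.055,0.37,0,0,-0.003,0],[0.055,-0.055,0.37,0,0,-0.003,0.3]]
  ]
}}

```text
time_s: 3.2
tool_pos: [0.5634, -0.3519, 0.0293]
tool_rot: [-180.0, 0.0, 12.5]
force: [-0.1, -0.2, 1.0]
grip_width: 0.0836
grasp_force: 0.0
```

Emit:
{"name": "jog_arm", "arguments": {
  "motion": [
    [[0,0,0,0,0,0,0.7],[0,0,0,0,0,0,1],[0,0,0,0,0,0,1],[0,0,0,0,0,0,1],[0,0,0,0,0,0,1]]
  ],
  "grip_force": 60
}}

```text
time_s: 3.7
tool_pos: [0.5637, -0.3522, 0.0298]
tool_rot: [180.0, -0.0, 12.5]
force: [1.3, 0.9, -0.7]
grip_width: 0.0469
grasp_force: 0.0
```

Emit:
{"name": "jog_arm", "arguments": {
  "motion": [
    [[0,0,0,0,0,0,1],[0,0,0,0,0,0,1]]
  ]
}}

```text
time_s: 3.9
tool_pos: [0.5636, -0.3521, 0.0296]
tool_rot: [180.0, 0.0, 12.5]
force: [0.7, -0.5, -0.3]
grip_width: 0.0303
grasp_force: 0.0
```

Close fully, then lift a little and check for slip.

Emit:
{"name": "jog_arm", "arguments": {
  "motion": [
    [[0,0,0,0,0,0,1],[0,0,0,0,0,0,1],[0,0,0,0,0,0,1],[0,0,0,0,0,0,1],[0,0,0,0,0,0,1]]
  ]
}}

```text
time_s: 4.4
tool_pos: [0.5636, -0.352, 0.0295]
tool_rot: [-180.0, 0.0, 12.5]
force: [0.1, -0.4, -0.0]
grip_width: 0.0233
grasp_force: 60.0
```

Emit:
{"name": "jog_arm", "arguments": {
  "motion": [
    [[0,0,-0.05,0,0,0,1],[0,0,-0.12,0,0,0,1],[0,0,-0.2,0,0,0,1],[0,0,-0.3,0,0,0,1],[0,0,-0.3,0,0,0,1]]
  ]
}}

```text
time_s: 4.9
tool_pos: [0.565, -0.3529, 0.062]
tool_rot: [179.8, -0.2, 12.5]
force: [0.6, -0.9, -1.6]
grip_width: 0.0237
grasp_force: 60.0
```

```bash
python3 - <<'E'
from h import *
o=env.get_obs(); print({k:np.round(o[k],4) for k in("time_s","tool_pos","tool_rot","force","wrist_torque","grip_width","grasp_force")})
p,d=env.read_camera("scene"); np.savez("s2.npz",p=p,d=d)
c=p[270:390,130:370]; cv2.imwrite("pics/s2.png",cv2.resize(c,None,fx=3,fy=3)[:,:,::-1])
E
```

```text
{'time_s': np.float64(4.9), 'tool_pos': array([ 0.565 , -0.3529,  0.062 ]), 'tool_rot': array([ 1.798359e+02, -1.583000e-01,  1.249240e+01]), 'force': array([ 0.6285, -0.8936, -1.5543]), 'wrist_torque': array([ 0.0364, -0.1515, -0.0348]), 'grip_width': np.float64(0.0237), 'grasp_force': np.float64(59.9681)}
```

View pics/s2.png

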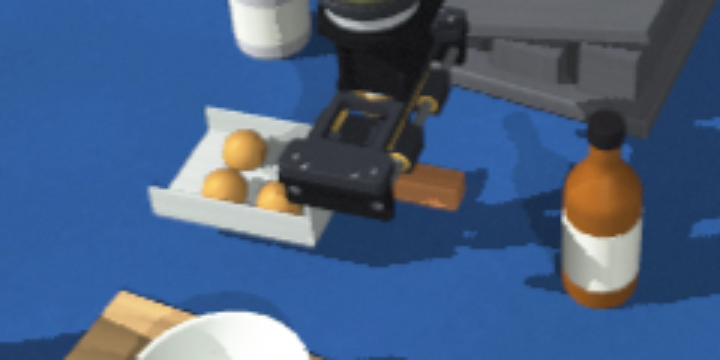

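Tray is level in the gripper and all visible potatoes have stayed in place (px (244,150), (224,188), (280,195) in the crop). I'll measure the yellow pot beside the route, then carry the tray over.

Emit:
{"name": "jog_arm", "arguments": {
  "motion": [
    [[0,0,-0.2,0,0,0,1],[0,0,-0.45,0,0,0,1],[0,0,-0.7,0,0,0,1],[0,0,-0.9,0,0,0,1],[0,0,-1.0,0,0,0,1]]
  ]
}}

```text
time_s: 5.45
tool_pos: [0.5644, -0.3524, 0.1616]
tool_rot: [179.9, -0.1, 12.5]
force: [0.8, 0.5, -1.8]
grip_width: 0.0236
grasp_force: 60.0
```

Emit:
{"name": "jog_arm", "arguments": {
  "motion": [
    [[0,0,-0.15,0,0,0,1],[0,0,-0.3,0,0,0,1],[0,0,-0.4,0,0,0,1],[0,0,-0.4,0,0,0,1]]
  ]
}}

```text
time_s: 5.85
tool_pos: [0.5645, -0.3525, 0.2015]
tool_rot: [179.9, -0.1, 12.5]
force: [0.2, 0.1, -2.3]
grip_width: 0.0234
grasp_force: 60.0
```

```bash
python3 - <<'E'
from h import *
o=env.get_obs(); print({k:np.round(o[k],4) for k in("time_s","tool_pos","tool_rot","qpos")})
for n in("top","scene"):
    f=np.load(n+"0.npz");P=cloud(n,f["d"]);hsv=cv2.cvtColor(f["p"],cv2.COLOR_RGB2HSV).astype(int)
    m=(abs(hsv[...,0]-27)<5)&(hsv[...,1]>150)&(P[...,0]>.6)&(P[...,0]<1)&(abs(P[...,1])<.2)&(P[...,2]>.02);q=P[m]
    print(n,rect(q),q.min(0),q.max(0))
E
```

```text
{'time_s': np.float64(5.85), 'tool_pos': array([ 0.5645, -0.3525,  0.2015]), 'tool_rot': array([ 1.798789e+02, -1.204000e-01,  1.249280e+01]), 'qpos': array([ 43.2032,  22.1041, -17.7554,  83.1148,   6.8204,  75.6658,
       -52.5047])}
top (array([826.3,  -6.8]), array([125.9,  95.3]), 42.87) [ 0.78181382 -0.08323042  0.02005827] [0.88783684 0.0599825  0.12074296]
scene (array([861.4, -22.1]), array([160.7, 161.9]), 63.61) [ 0.78151839 -0.10348921  0.02003577] [0.94218338 0.06126834 0.13221888]
```

Emit:
{"name": "jog_arm", "arguments": {
  "motion": [
    [[0.05,-0.08,0,0,0,0,1],[0.14,-0.22,0,0,0,0,1],[0.26,-0.41,0,0,0,0,1],[0.39,-0.61,0,0,0,0,1],[0.52,-0.81,0,0,0,0,1]]
  ]
}}

```text
time_s: 6.35
tool_pos: [0.5973, -0.2585, 0.1986]
tool_rot: [-179.9, 0.0, 12.6]
force: [-0.5, 0.4, -2.6]
grip_width: 0.0236
grasp_force: 60.0
```

Emit:
{"name": "jog_arm", "arguments": {
  "motion": [
    [[0.12,-0.18,0,0,0,0,1],[0.23,-0.36,0,0,0,0,1],[0.35,-0.54,0,0,0,0,1],[0.46,-0.72,0,0,0,0,1],[0.58,-0.9,0,0,0,0,1]]
  ]
}}

```text
time_s: 6.85
tool_pos: [0.634, -0.1581, 0.1986]
tool_rot: [-179.9, 0.1, 12.6]
force: [0.8, -0.0, -2.5]
grip_width: 0.023
grasp_force: 60.0
```

Emit:
{"name": "jog_arm", "arguments": {
  "motion": [
    [[0.12,-0.18,0,0,0,0,1],[0.23,-0.36,0,0,0,0,1],[0.35,-0.54,0,0,0,0,1],[0.46,-0.72,0,0,0,0,1],[0.58,-0.9,0,0,0,0,1]]
  ]
}}

```text
time_s: 7.35
tool_pos: [0.6708, -0.0577, 0.1986]
tool_rot: [-179.9, 0.1, 12.6]
force: [0.2, 0.1, -2.0]
grip_width: 0.0237
grasp_force: 60.0
```

Emit:
{"name": "jog_arm", "arguments": {
  "motion": [
    [[0.12,-0.18,0,0,0,0,1],[0.23,-0.36,0,0,0,0,1],[0.35,-0.54,0,0,0,0,1],[0.46,-0.72,0,0,0,0,1],[0.57,-0.88,0,0,0,0,1]]
  ]
}}

```text
time_s: 7.85
tool_pos: [0.7072, 0.0408, 0.1986]
tool_rot: [-179.9, 0.1, 12.6]
force: [0.4, 0.4, -2.4]
grip_width: 0.0235
grasp_force: 60.0
```

Emit:
{"name": "jog_arm", "arguments": {
  "motion": [
    [[0.1,-0.17,0,0,0,0.012,1],[0.2,-0.33,0,0,0,0.024,1],[0.31,-0.49,0,0,0,0.036,1],[0.4,-0.62,0,0,0,0.043,1],[0.46,-0.74,0,0,0,0.047,1]]
  ]
}}

```text
time_s: 8.35
tool_pos: [0.7364, 0.1221, 0.1987]
tool_rot: [-180.0, 0.1, 4.1]
force: [-0.8, -0.6, -2.3]
grip_width: 0.0233
grasp_force: 60.0
```

Emit:
{"name": "jog_arm", "arguments": {
  "motion": [
    [[0,0,0,0,0,0,1],[0,0,0,0,0,0,1]]
  ]
}}

```text
time_s: 8.55
tool_pos: [0.7363, 0.1197, 0.1991]
tool_rot: [180.0, 0.0, 4.1]
force: [0.4, -0.3, -2.2]
grip_width: 0.0233
grasp_force: 60.0
```

```bash
python3 - <<'E'
from h import *
o=env.get_obs(); print({k:np.round(o[k],4) for k in("time_s","tool_pos","tool_rot","qpos","force","wrist_torque")})
p,d=env.read_camera("top"); np.savez("t3.npz",p=p,d=d)
q,_=env.read_camera("scene")
cv2.imwrite("pics/a3.png",np.hstack([cv2.resize(p[150:290,180:420],None,fx=1.65,fy=1.65),cv2.resize(q[130:330,220:480],(400,231))[:231]])[:,:,::-1])
E
```

```text
{'time_s': np.float64(8.55), 'tool_pos': array([0.7363, 0.1197, 0.1991]), 'tool_rot': array([1.799559e+02, 4.980000e-02, 4.099800e+00]), 'qpos': array([   4.2752,   33.3125,  -24.7215,   68.8718,   13.4944,   80.6142,
       -104.9244]), 'force': array([ 0.3949, -0.3251, -2.218 ]), 'wrist_torque': array([-0.0437, -0.2201,  0.0382])}
```

View pics/a3.png

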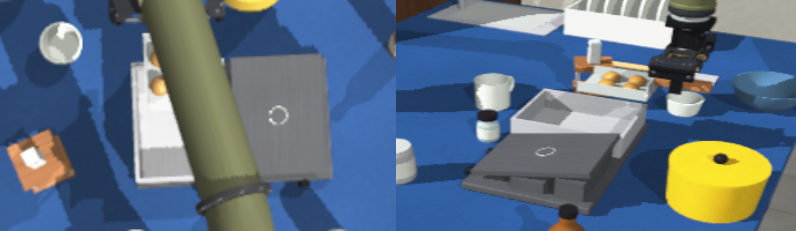

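Tray is level over the well with its nose near the well centre (the top crop shows the left potatoes at (155,60) and (158,87)). Lower it and tip gently about the nose.

Emit:
{"name": "jog_arm", "arguments": {
  "motion": [
    [[0,0,0.12,0,0,0,1],[0,0,0.3,0,0,0,1],[0,0,0.5,0,0,0,1],[0,0,0.64,0,0,0,1],[0,0,0.7,0,0,0,1]]
  ]
}}

```text
time_s: 9.15
tool_pos: [0.7355, 0.1184, 0.1268]
tool_rot: [180.0, 0.2, 4.0]
force: [0.3, 0.4, -3.0]
grip_width: 0.0231
grasp_force: 60.0
```

Emit:
{"name": "jog_arm", "arguments": {
  "motion": [
    [[-0.022,0,-0.118,0,0.0222,0,1],[-0.053,0,-0.234,0,0.0444,0,1],[-0.091,0,-0.348,0,0.0667,0,1],[-0.138,0,-0.459,0,0.0889,0,1],[-0.191,0,-0.566,0,0.1111,0,1]]
  ]
}}

```text
time_s: 9.65
tool_pos: [0.7176, 0.1181, 0.1875]
tool_rot: [180.0, -20.2, 4.0]
force: [-0.1, -0.0, -2.1]
grip_width: 0.0233
grasp_force: 60.0
```

Emit:
{"name": "jog_arm", "arguments": {
  "motion": [
    [[-0.03,0,0.08,0,0,0,1],[-0.06,0,0.16,0,0,0,1],[-0.086,0,0.235,0,0,0,1],[-0.086,0,0.235,0,0,0,1]]
  ]
}}

```text
time_s: 10.05
tool_pos: [0.7167, 0.1177, 0.1576]
tool_rot: [-180.0, -19.7, 4.0]
force: [-0.2, -0.3, -2.9]
grip_width: 0.0236
grasp_force: 60.0
```

```bash
python3 - <<'E'
from h import *
o=env.get_obs(); print({k:np.round(o[k],4) for k in("time_s","tool_pos","tool_rot","qpos","force","wrist_torque")})
M=R.from_euler('xyz',o["tool_rot"],degrees=True).as_matrix(); print("nose",o["tool_pos"]+M@[-.17,0,.026],"tilt",np.degrees(np.arccos(-M[2,2])))
E
```

```text
{'time_s': np.float64(10.05), 'tool_pos': array([0.7167, 0.1177, 0.1576]), 'tool_rot': array([-179.9997,  -19.687 ,    4.0115]), 'qpos': array([   8.4112,   19.0105,  -25.6526,   95.7824,   15.6838,   48.384 ,
       -109.1521]), 'force': array([-0.1723, -0.3282, -2.8823]), 'wrist_torque': array([-0.0299,  0.4222, -0.0197])}
nose [0.56578424 0.10708776 0.07584973] tilt 19.686980698503017
```

```bash
python3 - <<'E'
from h import *
q,_=env.read_camera("scene"); cv2.imwrite("pics/s4.png",cv2.resize(q[110:270,250:450],(800,600))[:,:,::-1])
E
```

```text
(no output)
```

View pics/s4.png

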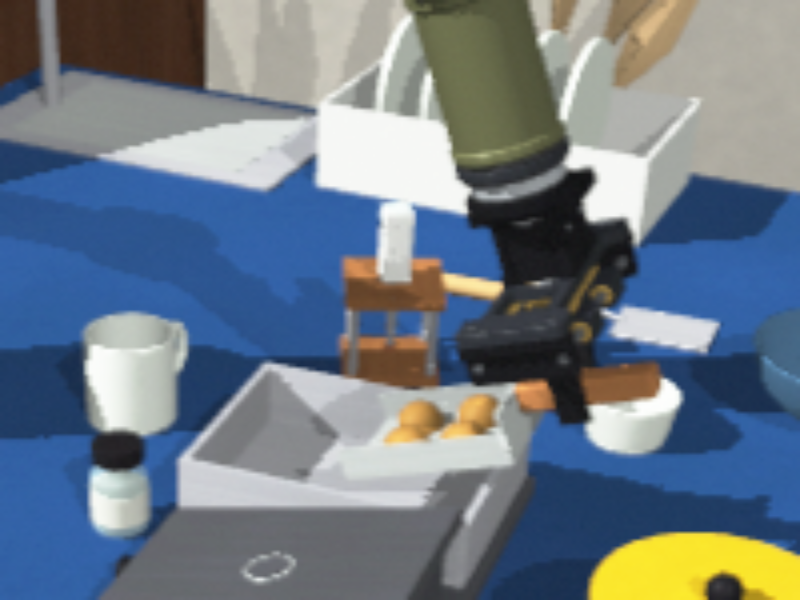

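The tray is tilted over the well at crop (440,430) with all four potatoes still on it at (405–490, 400–440), and it looks clear of the walls. I'll check its real tilt in depth.

```bash
cat > tilt.py <<'E'
from h import *
def tilt():
    o=env.get_obs(); M=R.from_euler('xyz',o["tool_rot"],degrees=True).as_matrix()
    for n in("scene","wrist"):
        p,d=env.read_camera(n); hsv=cv2.cvtColor(p,cv2.COLOR_RGB2HSV).astype(int)
        if n=="scene": P=cloud(n,d)
        else:
            i=env.camera_info(n);K=i["camera_matrix"];T=np.array(i["mount"]); v,u=np.mgrid[:480,:640]
            q=np.stack([u-K[0,2],v-K[1,2]],-1)/K[0,0]; t=np.linalg.norm(q,axis=-1)+1e-9
            c=np.concatenate([q*(np.sin(t)/t)[...,None],np.cos(t)[...,None]],-1)
            P=(c/c[...,2:]*d[...,None])@(M@T[:3,:3]).T+M@T[:3,3]+o["tool_pos"]
        L=(P-o["tool_pos"])@M
        m=(hsv[...,0]<20)&(hsv[...,1]>100)&(d>0)&(abs(L[...,1])<.03)&(abs(L[...,2])<.06)&(L[...,0]>-.06)&(L[...,0]<.08)
        q=L[m]
        if len(q)<30: print(n,"few",len(q)); continue
        top=q[(abs(q[:,1])<.009)]
        a=np.polyfit(top[:,0],top[:,2],1) if len(top)>5 else [np.nan]*2
        print(n,len(q),len(top),"handle slope in tool deg",np.degrees(np.arctan(a[0])),"z at 0",a[1],"xmax",q[:,0].max(),"res")
if __name__=="__main__": tilt()
E
python3 tilt.py
```

```text
scene 246 82 handle slope in tool deg -3.902772914987183 z at 0 -0.012780539975171475 xmax 0.061876434793669076 res
wrist 10117 7928 handle slope in tool deg 0.6520964542438165 z at 0 -0.016176790197313527 xmax 0.058412710805825545 res
```

Emit:
{"name": "jog_arm", "arguments": {
  "motion": [
    [[-0.012,0,-0.071,0,0.0133,0,1],[-0.028,0,-0.141,0,0.0267,0,1],[-0.046,0,-0.211,0,0.04,0,1],[-0.067,0,-0.28,0,0.0533,0,1],[-0.091,0,-0.348,0,0.0667,0,1]]
  ]
}}

```text
time_s: 10.7
tool_pos: [0.6974, 0.117, 0.1915]
tool_rot: [-180.0, -32.1, 4.0]
force: [-1.2, -0.5, -1.9]
grip_width: 0.0236
grasp_force: 60.0
```

Emit:
{"name": "jog_arm", "arguments": {
  "motion": [
    [[-0.012,0,-0.071,0,0.0133,0,1],[-0.028,0,-0.141,0,0.0267,0,1],[-0.046,0,-0.211,0,0.04,0,1],[-0.067,0,-0.28,0,0.0533,0,1],[-0.091,0,-0.348,0,0.0667,0,1]]
  ]
}}

```text
time_s: 11.2
tool_pos: [0.6714, 0.1154, 0.2166]
tool_rot: [-180.0, -44.2, 4.0]
force: [0.9, -0.0, -2.3]
grip_width: 0.0238
grasp_force: 60.0
```

Emit:
{"name": "jog_arm", "arguments": {
  "motion": [
    [[0,0,0,0,0,0,1],[0,0,0,0,0,0,1],[0,0,0,0,0,0,1],[0,0,0,0,0,0,1],[0,0,0,0,0,0,1]]
  ]
}}

```text
time_s: 11.7
tool_pos: [0.6715, 0.115, 0.2154]
tool_rot: [-180.0, -44.0, 4.0]
force: [0.3, -0.6, -1.2]
grip_width: 0.0232
grasp_force: 60.0
```

```bash
python3 - <<'E'
from h import *
o=env.get_obs(); print({k:np.round(o[k],4) for k in("time_s","tool_pos","tool_rot","qpos","force","wrist_torque")})
M=R.from_euler('xyz',o["tool_rot"],degrees=True).as_matrix(); print("nose",o["tool_pos"]+M@[-.17,0,.026],"tilt",np.degrees(np.arccos(-M[2,2])))
q,_=env.read_camera("scene"); cv2.imwrite("pics/s5.png",cv2.resize(q[110:270,250:450],(800,600))[:,:,::-1])
E
```

```text
{'time_s': np.float64(11.7), 'tool_pos': array([0.6715, 0.115 , 0.2154]), 'tool_rot': array([-179.9804,  -43.9917,    4.0151]), 'qpos': array([   9.4296,   -0.9482,  -25.4185,  119.6178,   24.4679,   19.5517,
       -122.1648]), 'force': array([ 0.3205, -0.5851, -1.208 ]), 'wrist_torque': array([0.0035, 0.9453, 0.0072])}
nose [0.56748894 0.10766946 0.07859524] tilt 43.99174318306427
```

View pics/s5.png

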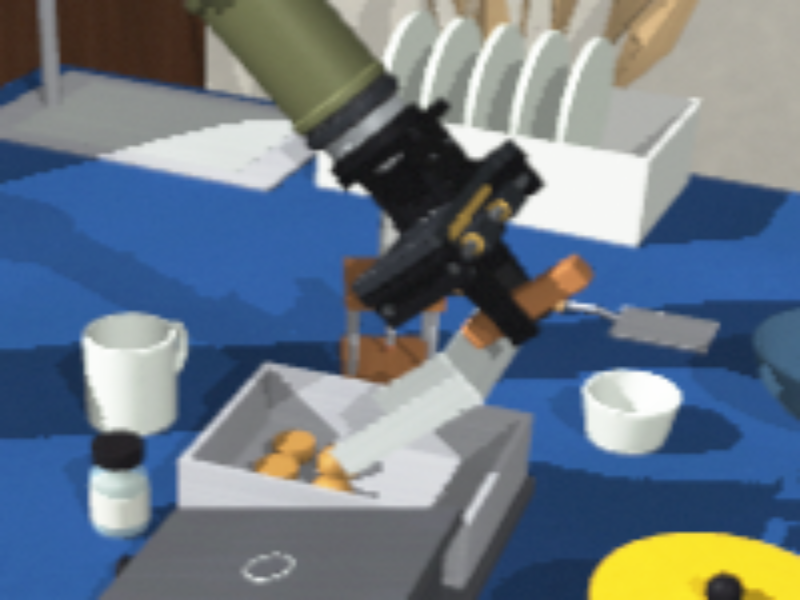

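Tray at 44° and all four potatoes are in the well at crop (295,445), (278,466), (330,460) and (332,484); the measured load dropped to the tray's own weight. Draw back along the tray axis, lift and level.

Emit:
{"name": "jog_arm", "arguments": {
  "motion": [
    [[0.06,0,0,0,0,0,1],[0.15,0,0,0,0,0,1],[0.28,0,0,0,0,0,1],[0.4,0,0,0,0,0,1],[0.6,0,-0.2,0,0,0,1]]
  ]
}}

```text
time_s: 12.25
tool_pos: [0.7001, 0.1163, 0.2689]
tool_rot: [-180.0, -43.7, 4.0]
force: [-0.9, 0.1, -2.9]
grip_width: 0.0233
grasp_force: 60.0
```

Emit:
{"name": "jog_arm", "arguments": {
  "motion": [
    [[0,0,0,0,-0.03,0,1],[0,0,0,0,-0.06,0,1],[0,0,0,0,-0.09,0,1],[0,0,0,0,-0.12,0,1]]
  ]
}}

```text
time_s: 12.65
tool_pos: [0.7013, 0.117, 0.2735]
tool_rot: [-180.0, -22.3, 4.0]
force: [0.4, 0.7, -1.6]
grip_width: 0.0236
grasp_force: 60.0
```

Emit:
{"name": "jog_arm", "arguments": {
  "motion": [
    [[0,0,0,0,-0.03,0,1],[0,0,0,0,-0.06,0,1],[0,0,0,0,-0.09,0,1],[0,0,0,0,-0.1244,0,1],[0,0,0,0,-0.1244,0,1]]
  ]
}}

```text
time_s: 13.15
tool_pos: [0.7032, 0.1164, 0.2685]
tool_rot: [-179.9, 0.2, 4.0]
force: [2.0, -1.4, -2.6]
grip_width: 0.0233
grasp_force: 60.0
```

```bash
python3 - <<'E'
from h import *
o=env.get_obs(); print({k:np.round(o[k],4) for k in("time_s","tool_pos","tool_rot","qpos","force","wrist_torque")})
q,_=env.read_camera("scene"); hsv=cv2.cvtColor(q,cv2.COLOR_RGB2HSV).astype(int)
m=(hsv[...,0]<22)&(hsv[...,1]>110)&(hsv[...,2]>60); m[:200]=0;m[245:]=0;m[:,:295]=0;m[:,375:]=0
for c in contours(m)[:5]: print("pot blob",cv2.contourArea(c),cv2.boundingRect(c))
E
python3 tilt.py
```

```text
{'time_s': np.float64(13.15), 'tool_pos': array([0.7032, 0.1164, 0.2685]), 'tool_rot': array([-1.799137e+02,  1.509000e-01,  3.951300e+00]), 'qpos': array([   4.3454,   27.5289,  -23.9603,   68.9915,   10.7299,   85.7452,
       -104.0417]), 'force': array([ 2.0212, -1.4185, -2.6365]), 'wrist_torque': array([ 0.0381, -0.1821,  0.0129])}
pot blob 171.5 (339, 200, 20, 13)
pot blob 95.5 (314, 225, 14, 13)
pot blob 82.0 (329, 229, 11, 12)
pot blob 0.0 (336, 201, 1, 5)
scene 264 80 handle slope in tool deg -1.8100799302370487 z at 0 -0.014657019498759284 xmax 0.05978546870504597 res
wrist 10149 7958 handle slope in tool deg 0.876968493220597 z at 0 -0.016142634377649904 xmax 0.0587150706318676 res
```

Emit:
{"name": "jog_arm", "arguments": {
  "motion": [
    [[0,0,0,0,0,0,1],[0,0,0,0,0,0,1]]
  ]
}}

```text
time_s: 13.5
tool_pos: [0.6997, 0.1171, 0.273]
tool_rot: [180.0, -0.2, 4.1]
force: [1.1, 0.5, -1.4]
grip_width: 0.0233
grasp_force: 60.0
```

```bash
python3 - <<'E'
from h import *
o=env.get_obs(); M=R.from_euler('xyz',o["tool_rot"],degrees=True).as_matrix(); print(o["force"],o["wrist_torque"])
q,d=env.read_camera("scene"); P=cloud("scene",d); hsv=cv2.cvtColor(q,cv2.COLOR_RGB2HSV).astype(int)
org=(hsv[...,0]<22)&(hsv[...,1]>110)&(hsv[...,2]>60)&(d>0)
L=(P-o["tool_pos"])@M
m=(L[...,0]>-.175)&(L[...,0]<-.045)&(abs(L[...,1])<.055)&(L[...,2]>-.01)&(L[...,2]<.035)
print("tray px",m.sum(),"orange in tray",(m&org).sum())
w=(P[...,0]>.44)&(P[...,0]<.68)&(P[...,1]>.015)&(P[...,1]<.2)&(P[...,2]>.025)&(P[...,2]<.1)&org
for c in contours(w)[:6]:
    mm=np.zeros(d.shape,np.uint8);cv2.drawContours(mm,[c],-1,1,-1);mm=(mm>0)&w;print("well blob",mm.sum(),rect(P[mm]),P[mm][:,2].max())
K,oo,C=cam("scene"); u=lambda X:(lambda c:K[:2,:2]@c[:2]/c[2]+K[:2,2])(C.T@(np.array(X)-oo)); print(u(o["tool_pos"]+M@[-.105,0,.03]))
cv2.imwrite("pics/s6.png",cv2.resize(q[170:270,270:400],(780,600))[:,:,::-1])
E
```

```text
[ 1.0533513   0.54195768 -1.38188615] [ 0.07682915 -0.10978882  0.00681055]
tray px 959 orange in tray 0
well blob 115 (array([501.5, 102.4]), array([31.3, 74.6]), 8.65) 0.05932141446939376
well blob 97 (array([543.7, 107.5]), array([30.8, 69.4]), 24.44) 0.05789716049050242
[353.72011817 179.85666546]
```

View pics/s6.png

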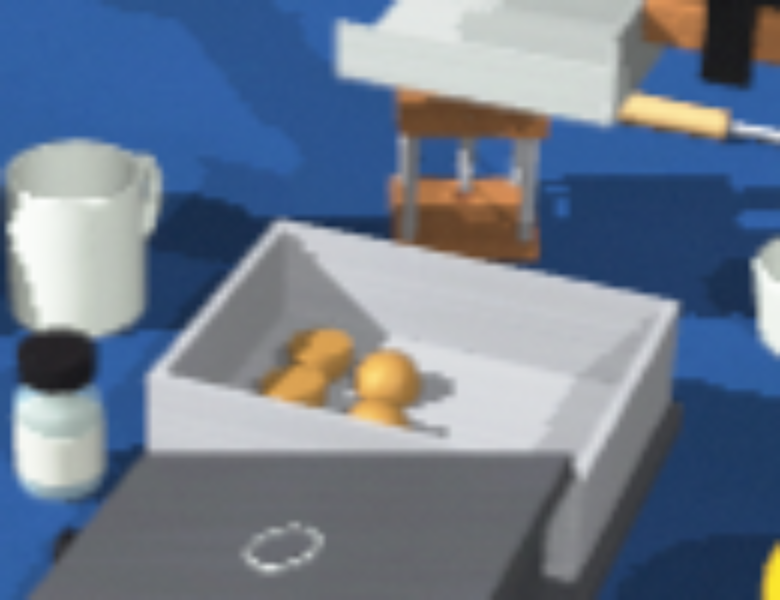

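All four potatoes lie in the well (crop (320,350), (295,385), (387,380), (380,413)) and the tray above is empty. Carry the tray back to where it stood.

Emit:
{"name": "jog_arm", "arguments": {
  "motion": [
    [[-0.04,0.1,0,0,0,0,1],[-0.11,0.3,0,0,0,0,1],[-0.21,0.55,0,0,0,0,1],[-0.34,0.92,0,0,0,0,1]]
  ]
}}

```text
time_s: 13.95
tool_pos: [0.672, 0.0237, 0.2717]
tool_rot: [-179.9, -0.1, 4.2]
force: [0.5, -0.3, -1.6]
grip_width: 0.0232
grasp_force: 60.0
```

Emit:
{"name": "jog_arm", "arguments": {
  "motion": [
    [[-0.11,0.31,0,0,0,0,1],[-0.22,0.61,0,0,0,0,1],[-0.34,0.92,0,0,0,0,1]]
  ]
}}

```text
time_s: 14.25
tool_pos: [0.6443, -0.0735, 0.2719]
tool_rot: [180.0, -0.1, 4.0]
force: [1.0, -0.3, -1.5]
grip_width: 0.0238
grasp_force: 60.0
```

Emit:
{"name": "jog_arm", "arguments": {
  "motion": [
    [[-0.11,0.31,0,0,0,0,1],[-0.22,0.61,0,0,0,0,1],[-0.34,0.92,0,0,0,0,1]]
  ]
}}

```text
time_s: 14.55
tool_pos: [0.6168, -0.1674, 0.272]
tool_rot: [179.9, -0.1, 4.0]
force: [-0.0, 0.0, -1.9]
grip_width: 0.0233
grasp_force: 60.0
```

Emit:
{"name": "jog_arm", "arguments": {
  "motion": [
    [[-0.11,0.31,0,0,0,0,1],[-0.22,0.61,0,0,0,0,1],[-0.34,0.92,0,0,0,0,1]]
  ]
}}

```text
time_s: 14.85
tool_pos: [0.5893, -0.2614, 0.272]
tool_rot: [179.9, -0.1, 4.0]
force: [-0.1, 0.2, -2.0]
grip_width: 0.0233
grasp_force: 60.0
```

Emit:
{"name": "jog_arm", "arguments": {
  "motion": [
    [[-0.1,0.28,0,0,0,-0.012,1],[-0.2,0.55,0,0,0,-0.024,1],[-0.28,0.78,0,0,0,-0.036,1],[-0.325,0.91,0,0,0,-0.047,1],[-0.325,0.91,0,0,0,-0.047,1]]
  ]
}}

```text
time_s: 15.35
tool_pos: [0.562, -0.3566, 0.2715]
tool_rot: [179.9, 0.1, 12.2]
force: [-1.3, 0.0, -1.5]
grip_width: 0.0237
grasp_force: 60.0
```

Emit:
{"name": "jog_arm", "arguments": {
  "motion": [
    [[0,0,0.2,0,0,0,1],[0,0,0.5,0,0,0,1],[0,0,0.8,0,0,0,1],[0,0,1.0,0,0,0,1],[0,0,1.0,0,0,0,1]]
  ]
}}

```text
time_s: 15.85
tool_pos: [0.5626, -0.3503, 0.1679]
tool_rot: [-179.7, 0.2, 12.5]
force: [-1.1, -0.1, -1.6]
grip_width: 0.0233
grasp_force: 60.0
```

Emit:
{"name": "jog_arm", "arguments": {
  "motion": [
    [[0,0,0.25,0,0,0,1],[0,0,0.5,0,0,0,1],[0,0,0.75,0,0,0,1],[0,0,0.9,0,0,0,1],[0,0,0.9,0,0,0,1]]
  ]
}}

```text
time_s: 16.35
tool_pos: [0.5637, -0.3517, 0.0801]
tool_rot: [-179.9, 0.1, 12.5]
force: [-0.2, -0.8, -2.1]
grip_width: 0.0234
grasp_force: 60.0
```

```bash
python3 - <<'E'
from h import *
o=env.get_obs(); print({k:np.round(o[k],4) for k in("time_s","tool_pos","tool_rot","qpos","force","wrist_torque")})
E
python3 tilt.py
```

```text
{'time_s': np.float64(16.35), 'tool_pos': array([ 0.5637, -0.3517,  0.0801]), 'tool_rot': array([-1.79874e+02,  1.00800e-01,  1.25110e+01]), 'qpos': array([ 40.0655,  27.1754, -13.5161,  90.2323,   6.8125,  63.5623,
       -52.5556]), 'force': array([-0.1675, -0.7566, -2.0549]), 'wrist_torque': array([ 0.0236, -0.0939, -0.0042])}
scene 259 113 handle slope in tool deg 3.593385801745655 z at 0 -0.019633403161822872 xmax 0.05990234031560421 res
wrist 10038 7918 handle slope in tool deg 0.7356432192900894 z at 0 -0.01618658222121788 xmax 0.05850269607599873 res
```

Emit:
{"name": "jog_arm", "arguments": {
  "motion": [
    [[0,0,0.2,0,0,0,1],[0,0,0.35,0,0,0,1],[0,0,0.44,0,0,0,1],[0,0,0.47,0,0,0,1],[0,0,0.48,0,0,0,1]]
  ]
}}

```text
time_s: 16.95
tool_pos: [0.5646, -0.3527, 0.0334]
tool_rot: [-180.0, -0.0, 12.5]
force: [-0.2, 0.5, -1.0]
grip_width: 0.0234
grasp_force: 60.0
```

Emit:
{"name": "jog_arm", "arguments": {
  "motion": [
    [[0,0,0.01,0,0,0,1],[0,0,0.02,0,0,0,1],[0,0,0.025,0,0,0,1]]
  ]
}}

```text
time_s: 17.25
tool_pos: [0.5649, -0.3529, 0.0314]
tool_rot: [180.0, -0.0, 12.5]
force: [0.3, 0.5, -0.3]
grip_width: 0.0235
grasp_force: 60.0
```

Emit:
{"name": "jog_arm", "arguments": {
  "motion": [
    [[0,0,0.007,0,0,0,1],[0,0,0.014,0,0,0,1],[0,0,0.014,0,0,0,1]]
  ]
}}

```text
time_s: 17.55
tool_pos: [0.5647, -0.3528, 0.0296]
tool_rot: [180.0, -0.0, 12.5]
force: [0.1, 0.9, -0.6]
grip_width: 0.0235
grasp_force: 60.0
```

Emit:
{"name": "jog_arm", "arguments": {
  "motion": [
    [[0,0,0,0,0,0,0.6],[0,0,0,0,0,0,0.3],[0,0,0,0,0,0,0],[0,0,0,0,0,0,0],[0,0,0,0,0,0,0]]
  ]
}}

```text
time_s: 18.05
tool_pos: [0.5646, -0.3528, 0.0296]
tool_rot: [180.0, -0.0, 12.5]
force: [-0.6, 0.6, 0.5]
grip_width: 0.0554
grasp_force: 0.0
```

Emit:
{"name": "jog_arm", "arguments": {
  "motion": [
    [[0,0,0,0,0,0,0],[0,0,0,0,0,0,0],[0,0,0,0,0,0,0],[0,0,0,0,0,0,0],[0,0,0,0,0,0,0]]
  ]
}}

```text
time_s: 18.55
tool_pos: [0.5646, -0.3528, 0.0295]
tool_rot: [180.0, -0.0, 12.5]
force: [-1.0, -0.3, -0.4]
grip_width: 0.0857
grasp_force: 0.0
```

Emit:
{"name": "jog_arm", "arguments": {
  "motion": [
    [[0,0,-0.2,0,0,0,0],[0,0,-0.5,0,0,0,0],[0,0,-0.8,0,0,0,0],[0,0,-1.0,0,0,0,0]]
  ]
}}

```text
time_s: 18.95
tool_pos: [0.5654, -0.3531, 0.1321]
tool_rot: [179.9, -0.1, 12.5]
force: [-0.5, 0.5, 0.1]
grip_width: 0.0866
grasp_force: 0.0
```

Emit:
{"name": "jog_arm", "arguments": {
  "motion": [
    [[0,0,-0.4,0,0,0,0],[0,0,-0.8,0,0,0,0],[0,0,-1.0,0,0,0,0]]
  ]
}}

```text
time_s: 19.25
tool_pos: [0.5658, -0.3534, 0.2341]
tool_rot: [179.8, -0.3, 12.5]
force: [1.2, -0.1, 0.6]
grip_width: 0.0871
grasp_force: 0.0
```

Emit:
{"name": "jog_arm", "arguments": {
  "motion": [
    [[0,0,-0.2,0,0,0,0],[0,0,-0.4,0,0,0,0],[0,0,-0.4,0,0,0,0]]
  ]
}}

```text
time_s: 19.55
tool_pos: [0.5658, -0.3534, 0.2731]
tool_rot: [179.8, -0.3, 12.5]
force: [0.6, -0.3, 0.8]
grip_width: 0.0874
grasp_force: 0.0
```

```bash
python3 - <<'E'
from h import *
o=env.get_obs(); print(o["time_s"],o["tool_pos"],o["tool_rot"]); tp,tr=o["tool_pos"],o["tool_rot"]
p,d=env.read_camera("wrist"); hsv=cv2.cvtColor(p,cv2.COLOR_RGB2HSV).astype(int)
m=(hsv[...,0]<20)&(hsv[...,1]>100); m[:130]=0;m[300:]=0;m[:,:270]=0;m[:,390:]=0
c=contours(m)[0][:,0,:]; print(rect(wray(c,.046,tp,tr)))
E
```

```text
19.55 [ 0.56584797 -0.35335987  0.27306771] [179.75501854  -0.26517904  12.49582985]
(array([ 573.9, -352. ]), array([97.7, 22.2]), 12.43)
```

The tray is back in its original place and stayed down. Now to the thermometer.

Emit:
{"name": "jog_arm", "arguments": {
  "motion": [
    [[0.03,-0.2,0,0,0,0,0],[0.06,-0.55,0,0,0,0,0],[0.09,-0.9,0,0,0,0,0]]
  ]
}}

```text
time_s: 19.9
tool_pos: [0.5527, -0.2621, 0.2672]
tool_rot: [-179.9, 0.1, 12.4]
force: [0.1, 0.6, 0.2]
grip_width: 0.0867
grasp_force: 0.0
```

Emit:
{"name": "jog_arm", "arguments": {
  "motion": [
    [[0.03,-0.3,0,0,0,0,0],[0.06,-0.6,0,0,0,0,0],[0.09,-0.9,0,0,0,0,0]]
  ]
}}

```text
time_s: 20.2
tool_pos: [0.5421, -0.1717, 0.2676]
tool_rot: [-179.9, 0.1, 12.5]
force: [-0.4, 0.6, 0.0]
grip_width: 0.0867
grasp_force: 0.0
```

Emit:
{"name": "jog_arm", "arguments": {
  "motion": [
    [[0.03,-0.3,0,0,0,0,0],[0.06,-0.6,0,0,0,0,0],[0.09,-0.9,0,0,0,0,0]]
  ]
}}

```text
time_s: 20.5
tool_pos: [0.5314, -0.0821, 0.2677]
tool_rot: [-180.0, 0.1, 12.5]
force: [0.0, 1.2, 1.2]
grip_width: 0.0871
grasp_force: 0.0
```

Emit:
{"name": "jog_arm", "arguments": {
  "motion": [
    [[0.03,-0.3,0,0,0,0,0],[0.06,-0.6,0,0,0,0,0],[0.09,-0.9,0,0,0,0,0]]
  ]
}}

```text
time_s: 20.8
tool_pos: [0.5207, 0.0076, 0.2678]
tool_rot: [-180.0, 0.1, 12.5]
force: [0.2, -0.2, 0.4]
grip_width: 0.0871
grasp_force: 0.0
```

Emit:
{"name": "jog_arm", "arguments": {
  "motion": [
    [[0.03,-0.3,0,0,0,0,0],[0.06,-0.6,0,0,0,0,0],[0.09,-0.9,0,0,0,0,0]]
  ]
}}

```text
time_s: 21.1
tool_pos: [0.51, 0.0973, 0.2678]
tool_rot: [-180.0, 0.1, 12.5]
force: [0.9, 0.2, -0.3]
grip_width: 0.0871
grasp_force: 0.0
```

Emit:
{"name": "jog_arm", "arguments": {
  "motion": [
    [[0.03,-0.3,0,0,0,0,0],[0.06,-0.6,0,0,0,0,0],[0.09,-0.9,0,0,0,0,0]]
  ]
}}

```text
time_s: 21.4
tool_pos: [0.4994, 0.1869, 0.2678]
tool_rot: [180.0, 0.1, 12.5]
force: [-0.5, 0.5, -0.1]
grip_width: 0.0872
grasp_force: 0.0
```

Emit:
{"name": "jog_arm", "arguments": {
  "motion": [
    [[0.03,-0.3,0,0,0,-0.02,0],[0.06,-0.6,0,0,0,-0.04,0],[0.09,-0.9,0,0,0,-0.06,0],[0.09,-0.9,0,0,0,-0.075,0],[0.09,-0.9,0,0,0,-0.075,0]]
  ]
}}

```text
time_s: 21.9
tool_pos: [0.4885, 0.2766, 0.2677]
tool_rot: [-180.0, 0.1, 26.1]
force: [0.4, -1.0, -0.9]
grip_width: 0.0875
grasp_force: 0.0
```

```bash
python3 - <<'E'
from h import *
o=env.get_obs(); print(o["time_s"],o["tool_pos"],o["tool_rot"]); tp,tr=o["tool_pos"],o["tool_rot"]
p,d=env.read_camera("wrist"); np.savez("w7.npz",p=p,d=d,tp=tp,tr=tr); cv2.imwrite("pics/w7.png",p[:,:,::-1])
E
```

```text
21.9 [0.4885453  0.27660776 0.26773859] [-1.79985700e+02  1.36567858e-01  2.61407508e+01]
```

View pics/w7.png

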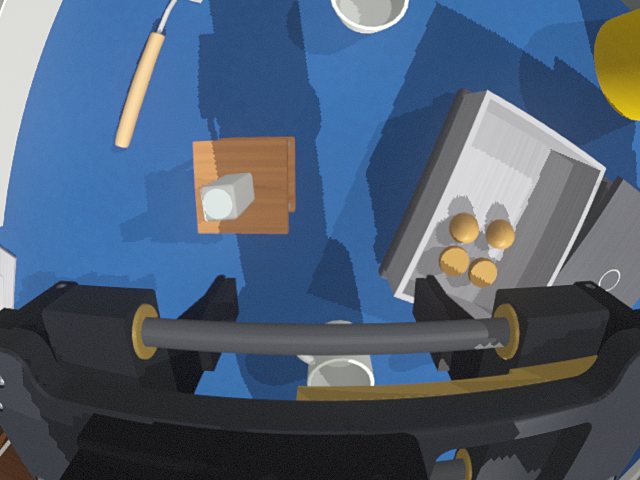

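Wrist view: four potatoes in the well at (464,228), (501,235), (453,261), (483,272); stand board at px (193–296,137–234), almost aligned with the tool; probe top at (216,202). Measure the board and the probe top.

```bash
python3 - <<'E'
from h import *
f=np.load("w7.npz");p=f["p"];tp,tr=f["tp"],f["tr"];d=f["d"]
hsv=cv2.cvtColor(p,cv2.COLOR_RGB2HSV).astype(int)
i=env.camera_info("wrist");K=i["camera_matrix"];T=np.array(i["mount"]); v,u=np.mgrid[:480,:640]
M=R.from_euler('xyz',tr,degrees=True).as_matrix()
q=np.stack([u-K[0,2],v-K[1,2]],-1)/K[0,0]; t=np.linalg.norm(q,axis=-1)+1e-9
c=np.concatenate([q*(np.sin(t)/t)[...,None],np.cos(t)[...,None]],-1)
P=(c/c[...,2:]*d[...,None])@(M@T[:3,:3]).T+M@T[:3,3]+tp
z=P[...,2]; near=(abs(P[...,0]-.48)<.09)&(abs(P[...,1]-.357)<.09)
m=near&(abs(z-.094)<.008)&(hsv[...,1]>90); print("board",m.sum(),rect(P[m]),np.median(z[m]))
m=near&(z>.157)&(z<.175);print("top",m.sum(),rect(P[m]),np.median(z[m]),np.median(P[m],0))
m=near&(z>.102)&(z<.157);print("side",m.sum(),rect(P[m]))
E
```

```text
board 6471 (array([480.5, 356.6]), array([85. , 85.5]), 25.91) 0.0935179028776679
top 1244 (array([480.2, 356.4]), array([26.7, 26.4]), 30.05) 0.16389256103757183 [0.48170578 0.35591859 0.16389256]
side 722 (array([488.8, 353.4]), array([33.9, 16.4]), 71.74)
```

Emit:
{"name": "jog_arm", "arguments": {
  "motion": [
    [[0.1,-0.25,0,0,0,-0.005,0],[0.2,-0.5,0,0,0,-0.0105,0],[0.278,-0.754,0,0,0,-0.0105,0],[0.278,-0.754,0,0,0,-0.0105,0],[0.278,-0.754,0.1,0,0,-0.0105,0]]
  ]
}}

```text
time_s: 22.45
tool_pos: [0.4823, 0.3556, 0.2596]
tool_rot: [180.0, -0.1, 27.8]
force: [-0.9, -1.0, -0.7]
grip_width: 0.0869
grasp_force: 0.0
```

Emit:
{"name": "jog_arm", "arguments": {
  "motion": [
    [[0,0,0.3,0,0,0,0],[0,0,0.6,0,0,0,0],[0,0,0.8,0,0,0,0],[0,0,0.8,0,0,0,0],[0,0,0.8,0,0,0,0]]
  ]
}}

```text
time_s: 22.95
tool_pos: [0.4823, 0.3543, 0.1792]
tool_rot: [179.9, 0.0, 27.7]
force: [0.3, -0.4, 1.1]
grip_width: 0.0869
grasp_force: 0.0
```

```bash
python3 - <<'E'
from h import *
o=env.get_obs(); tp,tr=o["tool_pos"],o["tool_rot"]; print(o["time_s"],tp,tr)
M=R.from_euler('xyz',tr,degrees=True).as_matrix(); print("need tool shift",M.T@(np.array([.4803,.3565,.124])-tp))
E
```

```text
22.95 [0.48231282 0.35426363 0.17919763] [1.79939763e+02 3.16191332e-02 2.77452885e+01]
need tool shift [-0.00070982 -0.00297433  0.05519494]
```

Emit:
{"name": "jog_arm", "arguments": {
  "motion": [
    [[0,-0.03,0.2,0,0,0,0],[0,-0.03,0.4,0,0,0,0],[0,-0.03,0.55,0,0,0,0],[0,-0.03,0.55,0,0,0,0.3],[0,-0.03,0.55,0,0,0,0.5]]
  ],
  "grip_force": 40
}}

```text
time_s: 23.45
tool_pos: [0.4808, 0.3586, 0.1253]
tool_rot: [180.0, -0.1, 27.9]
force: [0.5, -0.1, 0.2]
grip_width: 0.0773
grasp_force: 0.0
```

Emit:
{"name": "jog_arm", "arguments": {
  "motion": [
    [[0,0,0,0,0,0,0.6],[0,0,0,0,0,0,0.7],[0,0,0,0,0,0,0.8],[0,0,0,0,0,0,1],[0,0,0,0,0,0,1]]
  ]
}}

```text
time_s: 23.95
tool_pos: [0.4803, 0.3586, 0.1246]
tool_rot: [180.0, -0.0, 27.9]
force: [0.1, -0.5, -0.3]
grip_width: 0.0392
grasp_force: 0.0
```

Emit:
{"name": "jog_arm", "arguments": {
  "motion": [
    [[0,0,0,0,0,0,1],[0,0,0,0,0,0,1],[0,0,0,0,0,0,1],[0,0,0,0,0,0,1],[0,0,0,0,0,0,1]]
  ]
}}

```text
time_s: 24.45
tool_pos: [0.4803, 0.3585, 0.1245]
tool_rot: [180.0, -0.0, 27.9]
force: [-0.5, 0.1, 0.1]
grip_width: 0.0255
grasp_force: 40.0
```

Emit:
{"name": "jog_arm", "arguments": {
  "motion": [
    [[0,0,0,0,0,0,1],[0,0,0,0,0,0,1]]
  ]
}}

```text
time_s: 24.65
tool_pos: [0.4802, 0.3585, 0.1244]
tool_rot: [180.0, -0.0, 27.9]
force: [-0.2, 0.7, 1.0]
grip_width: 0.0259
grasp_force: 40.0
```

Emit:
{"name": "jog_arm", "arguments": {
  "motion": [
    [[0,0,-0.1,0,0,0,1],[0,0,-0.3,0,0,0,1],[0,0,-0.5,0,0,0,1],[0,0,-0.75,0,0,0,1],[0,0,-1.0,0,0,0,1]]
  ]
}}

```text
time_s: 25.15
tool_pos: [0.48, 0.3586, 0.2258]
tool_rot: [180.0, -0.0, 27.9]
force: [-0.1, 0.2, -1.5]
grip_width: 0.0257
grasp_force: 40.0
```

Emit:
{"name": "jog_arm", "arguments": {
  "motion": [
    [[0,0,-0.2,0,0,0,1],[0,0,-0.4,0,0,0,1],[0,0,-0.5,0,0,0,1],[0,0,-0.5,0,0,0,1],[0,0,-0.5,0,0,0,1]]
  ]
}}

```text
time_s: 25.65
tool_pos: [0.48, 0.3584, 0.2738]
tool_rot: [180.0, 0.0, 27.9]
force: [-0.0, 0.1, -1.1]
grip_width: 0.026
grasp_force: 40.0
```

```bash
cat > probe.py <<'E'
from h import *
def probe():
    o=env.get_obs(); tp=o["tool_pos"];M=R.from_euler('xyz',o["tool_rot"],degrees=True).as_matrix()
    print(o["time_s"],np.round(tp,4),np.round(o["tool_rot"],2),"F",np.round(o["force"],2),"tool z",np.round(M[:,2],3))
    p,d=env.read_camera("scene"); P=cloud("scene",d); L=(P-tp)@M
    m=(d>0)&(abs(L[...,0])<.025)&(abs(L[...,1])<.025)&(L[...,2]>.016)&(L[...,2]<.125)
    q=L[m]; print("probe pts",len(q),"zmax",q[:,2].max() if len(q) else None)
    for a,b in((.016,.028),(.04,.06),(.06,.08),(.08,.1),(.1,.12)):
        s=q[(q[:,2]>a)&(q[:,2]<b)]
        if len(s)>2: print(a,b,len(s),"x,y mean",np.round(s[:,:2].mean(0),4))
    return p
if __name__=="__main__": probe()
E
python3 probe.py
```

```text
25.65 [0.48   0.3584 0.2738] [1.7998e+02 3.0000e-02 2.7890e+01] F [-0.01  0.12 -1.12] tool z [-0.    -0.001 -1.   ]
probe pts 81 zmax 0.10391835824643027
0.016 0.028 23 x,y mean [0.0007 0.0135]
0.04 0.06 17 x,y mean [0.0009 0.0025]
0.06 0.08 17 x,y mean [0.0022 0.0025]
0.08 0.1 15 x,y mean [0.0014 0.0018]
0.1 0.12 3 x,y mean [0.004  0.0025]
```

Emit:
{"name": "jog_arm", "arguments": {
  "motion": [
    [[-0.03,0.09,0,0,0,0,1],[-0.09,0.25,0,0,0,0,1],[-0.18,0.5,0,0,0,0,1],[-0.3,0.83,0,0,0,0,1]]
  ]
}}

```text
time_s: 26.1
tool_pos: [0.4917, 0.2708, 0.2735]
tool_rot: [-179.9, 0.1, 28.0]
force: [0.9, 0.9, -1.0]
grip_width: 0.0259
grasp_force: 40.0
```

Emit:
{"name": "jog_arm", "arguments": {
  "motion": [
    [[-0.1,0.28,0,0,0,0,1],[-0.2,0.55,0,0,0,0,1],[-0.3,0.83,0,0,0,0,1]]
  ]
}}

```text
time_s: 26.4
tool_pos: [0.5045, 0.1816, 0.2737]
tool_rot: [180.0, 0.1, 27.8]
force: [-0.4, -0.3, -0.8]
grip_width: 0.0259
grasp_force: 40.0
```

Emit:
{"name": "jog_arm", "arguments": {
  "motion": [
    [[-0.1,0.28,0,0,0,0,1],[-0.2,0.55,0,0,0,0,1],[-0.3,0.83,0,0,0,0,1]]
  ]
}}

```text
time_s: 26.7
tool_pos: [0.5166, 0.0943, 0.2737]
tool_rot: [-180.0, 0.1, 27.9]
force: [-0.0, 0.1, -1.4]
grip_width: 0.0257
grasp_force: 40.0
```

Emit:
{"name": "jog_arm", "arguments": {
  "motion": [
    [[-0.1,0.28,0,0,0,0,1],[-0.2,0.55,0,0,0,0,1],[-0.3,0.83,0,0,0,0,1]]
  ]
}}

```text
time_s: 27.0
tool_pos: [0.5288, 0.0071, 0.2737]
tool_rot: [-180.0, 0.1, 27.9]
force: [0.3, 0.4, -0.9]
grip_width: 0.0262
grasp_force: 40.0
```

Emit:
{"name": "jog_arm", "arguments": {
  "motion": [
    [[-0.09,0.25,0,0,0,0.027,1],[-0.18,0.47,0,0,0,0.054,1],[-0.25,0.66,0,0,0,0.08,1],[-0.29,0.78,0,0,0,0.107,1],[-0.309,0.829,0,0,0,0.133,1]]
  ]
}}

```text
time_s: 27.5
tool_pos: [0.5401, -0.0816, 0.2734]
tool_rot: [180.0, 0.1, 3.5]
force: [-1.1, -0.0, -0.8]
grip_width: 0.0255
grasp_force: 40.0
```

Emit:
{"name": "jog_arm", "arguments": {
  "motion": [
    [[0,0,0,0,0.02,0,1],[0,0,0,0,0.05,0,1],[0,0,0,0,0.07,0,1],[0,0,0,0,0.0833,0,1],[0,0,0,0,0.0833,0,1]]
  ]
}}

```text
time_s: 28.0
tool_pos: [0.5389, -0.0798, 0.2736]
tool_rot: [180.0, -14.9, 3.8]
force: [0.3, -0.4, -1.1]
grip_width: 0.0258
grasp_force: 40.0
```

```bash
python3 - <<'E'
from h import *
from probe import probe
q=probe()
o=env.get_obs();tp,tr=o["tool_pos"],o["tool_rot"]; print(np.round(o["qpos"],1))
p,d=env.read_camera("wrist"); np.savez("w8.npz",p=p,d=d,tp=tp,tr=tr)
t=env.read_camera("top")[0]
cv2.imwrite("pics/b8.png",np.hstack([cv2.resize(p[:400],(480,300)),cv2.resize(q[200:320,240:368],(320,300))])[:,:,::-1])
E
```

```text
28.0 [ 0.5389 -0.0798  0.2736] [179.95 -14.92   3.85] F [ 0.29 -0.37 -1.05] tool z [ 0.257  0.016 -0.966]
probe pts 146 zmax 0.10395576572875458
0.016 0.028 55 x,y mean [0.0068 0.008 ]
0.04 0.06 28 x,y mean [0.003  0.0028]
0.06 0.08 23 x,y mean [0.0036 0.0023]
0.08 0.1 23 x,y mean [0.0029 0.0017]
0.1 0.12 5 x,y mean [0.0027 0.0014]
[ 32.4  -5.4 -23.1 106.1  -6.   64.4 -75.2]
```

View pics/b8.png

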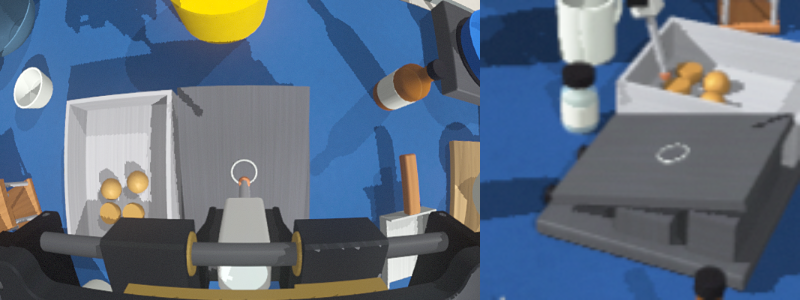

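The wrist view shows the ring at about (325,228) full-size pixels with the copper tip just below it, over the plate. Refine ring centre and plate normal from this view.

```bash
python3 - <<'E'
from h import *
f=np.load("w8.npz");p=f["p"];tp,tr=f["tp"],f["tr"];d=f["d"]
i=env.camera_info("wrist");K=i["camera_matrix"];T=np.array(i["mount"]); v,u=np.mgrid[:480,:640]
M=R.from_euler('xyz',tr,degrees=True).as_matrix()
q=np.stack([u-K[0,2],v-K[1,2]],-1)/K[0,0]; t=np.linalg.norm(q,axis=-1)+1e-9
c=np.concatenate([q*(np.sin(t)/t)[...,None],np.cos(t)[...,None]],-1)
P=(c/c[...,2:]*d[...,None])@(M@T[:3,:3]).T+M@T[:3,3]+tp
m=(v>125)&(v<300)&(u>245)&(u<405)&(d>0)&(P[...,2]<.125)&(P[...,2]>.04)&~((abs(u-325)<50)&(v>225))
a=P[m]
for _ in range(4):
    A=np.c_[a[:,:2],np.ones(len(a))]; k=np.linalg.lstsq(A,a[:,2],rcond=None)[0]; r=a[:,2]-A@k; a=a[abs(r)<.003]
n=np.array([-k[0],-k[1],1]);n/=np.linalg.norm(n); print("n",n,len(a),"tilt",np.degrees(np.arccos(n[2])),"yaw",np.degrees(np.arctan2(-n[1],-n[0])),"plate rect",rect(a))
g=p.min(2).astype(int); g[:205]=0;g[255:]=0;g[:,:300]=0;g[:,350:]=0
q=np.argwhere(g>170)[:,::-1]; top=q[q[:,1]<238]; print(len(q),q.min(0),q.max(0))
o=M@T[:3,3]+tp; W=[]
for z in(.078,):
    pts=wray(q,.078,tp,tr); dirs=pts-o; s=(k[2]-(o[2]-o[:2]@k[:2]))/(dirs[:,2]-dirs[:,:2]@k[:2]); W=o+dirs*s[:,None]
e1=np.cross([0,1,0],n);e1/=np.linalg.norm(e1);e2=np.cross(n,e1)
U=np.c_[W@e1,W@e2]; B=np.c_[2*U,np.ones(len(U))]
keep=np.ones(len(U),bool)
for _ in range(4):
    s=np.linalg.lstsq(B[keep],(U**2).sum(1)[keep],rcond=None)[0]; rr=np.linalg.norm(U-s[:2],axis=1); R0=np.sqrt(s[2]+s[:2]@s[:2]); keep=abs(rr-R0)<.003
C=s[0]*e1+s[1]*e2+n*(W[0]@n); print("ring C",C,"radius",R0,keep.sum(),len(U))
for nn in(n,np.array([-.2582,-.0181,.9659])):
  for Cc in(C,np.array([.5757,-.0765,.078])):
    print("hover(+15mm) shift in tool",np.round(M.T@(Cc+nn*.120-tp),4))
tip=M@[0,0,.105]+tp;print("tip",tip)
E
```

```text
n [-0.25671657 -0.01767167  0.96632516] 20005 tilt 14.911342082570318 yaw 3.9378736201590137 plate rect (array([585.5, -77.7]), array([170.5, 164.7]), 3.69)
220 [308 212] [342 244]
ring C [ 0.57391563 -0.07837371  0.07757687] radius 0.016013090574708604 220 220
hover(+15mm) shift in tool [-0.0174  0.0012  0.0785]
hover(+15mm) shift in tool [-0.0155 -0.0006  0.0786]
hover(+15mm) shift in tool [-0.0176  0.0012  0.0785]
hover(+15mm) shift in tool [-0.0156 -0.0006  0.0786]
tip [ 0.56661677 -0.07776395  0.17243563]
```

Emit:
{"name": "jog_arm", "arguments": {
  "motion": [
    [[-0.06,0,0.2,0,0,0,1],[-0.12,0,0.42,0,0,0,1],[-0.17,0.003,0.62,0,0,0,1],[-0.17,0.003,0.74,0,0,0,1],[-0.17,0.003,0.78,0,0,0,1]]
  ]
}}

```text
time_s: 28.65
tool_pos: [0.5446, -0.0784, 0.1932]
tool_rot: [-179.9, -14.9, 4.0]
force: [-0.9, -0.2, -1.1]
grip_width: 0.0261
grasp_force: 40.0
```

Emit:
{"name": "jog_arm", "arguments": {
  "motion": [
    [[0,0,0,0,0,0,1],[0,0,0,0,0,0,1]]
  ]
}}

```text
time_s: 28.85
tool_pos: [0.5455, -0.0788, 0.1958]
tool_rot: [180.0, -15.1, 4.0]
force: [0.2, 0.3, -0.8]
grip_width: 0.0258
grasp_force: 40.0
```

```bash
cat > near.py <<'E'
from h import *
n=np.array([-.2575,-.0179,.9661]); n/=np.linalg.norm(n); C=np.array([.5748,-.0775,.0778])
def near(cams=True):
    o=env.get_obs();tp=o["tool_pos"];M=R.from_euler('xyz',o["tool_rot"],degrees=True).as_matrix()
    L=M.T@(C-tp); print(o["time_s"],np.round(tp,4),np.round(o["tool_rot"],2),"F.n",round(float(o["force"]@n),2),"F",np.round(o["force"],2),"C in tool",np.round(L,4),"TCP height over plate",round(float((tp-C)@n),4),"off-square deg",round(float(np.degrees(np.arccos(-M[:,2]@n))),2))
    if not cams: return
    p,_=env.read_camera("wrist"); hsv=cv2.cvtColor(p,cv2.COLOR_RGB2HSV).astype(int)
    m=(hsv[...,0]<20)&(hsv[...,1]>70); m[:190]=0;m[300:]=0;m[:,:290]=0;m[:,360:]=0
    w=(p.min(2)>170); w[:195]=0;w[262:]=0;w[:,:295]=0;w[:,355:]=0
    for k,x in(("copper",m),("ring",w)):
        q=np.argwhere(x)[:,::-1]
        if len(q): print(k,len(q),q.min(0),q.max(0),q.mean(0))
    return p
if __name__=="__main__":
    p=near(); q,_=env.read_camera("scene"); cv2.imwrite("pics/n_%d.png"%(env.get_obs()["time_s"]*100),np.hstack([cv2.resize(p[170:320,240:410],(400,353)),cv2.resize(q[220:308,270:370],(400,353))])[:,:,::-1])
E
python3 near.py; ls pics
```

```text
28.85 [ 0.5455 -0.0788  0.1958] [179.98 -15.09   3.97] F.n -0.82 F [ 0.15  0.29 -0.8 ] C in tool [-0.0025  0.0007  0.1215] TCP height over plate 0.1215 off-square deg 0.13
copper 112 [318 235] [333 247] [325.45535714 240.57142857]
ring 328 [304 217] [348 258] [327.32621951 237.47256098]
a3.png
b8.png
n_2895.png
s2.png
s4.png
s5.png
s6.png
scene0.png
top0.png
w1.png
w2.png
w7.png
```

Emit:
{"name": "jog_arm", "arguments": {
  "motion": [
    [[-0.01,0,0.03,0,0,0,1],[-0.02,0.005,0.06,0,0,0,1],[-0.022,0.005,0.09,0,0,0,1],[-0.022,0.005,0.11,0,0,0,1],[-0.022,0.005,0.11,0,0,0,1]]
  ]
}}

```text
time_s: 29.45
tool_pos: [0.5452, -0.0791, 0.1831]
tool_rot: [-180.0, -15.0, 3.9]
force: [-0.2, 0.7, -1.4]
grip_width: 0.0259
grasp_force: 40.0
```

```bash
python3 near.py; ls -t pics|head -1
```

```text
29.45 [ 0.5452 -0.0791  0.1831] [-179.99  -14.97    3.95] F.n -1.32 F [-0.16  0.72 -1.4 ] C in tool [0.0014 0.0004 0.1093] TCP height over plate 0.1093 off-square deg 0.01
copper 115 [318 235] [333 247] [325.33043478 240.3826087 ]
ring 382 [302 216] [349 259] [326.26963351 236.11780105]
n_2955.png
```

```bash
cat > favg.py <<'E'
from near import *
F=[];H=[]
for _ in range(16):
    env.read_camera("top"); o=env.get_obs(); F.append(o["force"]@n); H.append((o["tool_pos"]-C)@n)
print("F.n mean %.2f +- %.2f  height %.4f"%(np.mean(F),np.std(F)/4,np.mean(H))); near(False)
E
python3 favg.py
```

```text
F.n mean -0.88 +- 0.11  height 0.1098
30.35 [ 0.5454 -0.0792  0.1836] [179.99 -15.01   3.95] F.n -0.66 F [-0.08  0.59 -0.7 ] C in tool [0.001  0.0003 0.1098] TCP height over plate 0.1098 off-square deg 0.05
```

Emit:
{"name": "jog_arm", "arguments": {
  "motion": [
    [[0,0,0.01,0,0,0,1],[0,0,0.02,0,0,0,1],[0,0,0.03,0,0,0,1],[0,0,0.04,0,0,0,1],[0,0,0.05,0,0,0,1]]
  ]
}}

```text
time_s: 30.85
tool_pos: [0.5467, -0.0792, 0.1787]
tool_rot: [180.0, -15.0, 3.9]
force: [-2.0, 0.4, 0.7]
grip_width: 0.0262
grasp_force: 40.0
```

Emit:
{"name": "jog_arm", "arguments": {
  "motion": [
    [[0,0,0.01,0,0,0,1],[0,0,0.02,0,0,0,1],[0,0,0.02,0,0,0,1]]
  ]
}}

```text
time_s: 31.15
tool_pos: [0.5473, -0.0791, 0.1768]
tool_rot: [180.0, -15.0, 3.9]
force: [-0.9, -0.1, -0.4]
grip_width: 0.0257
grasp_force: 40.0
```

```bash
python3 favg.py
```

```text
F.n mean 1.34 +- 0.11  height 0.1028
31.95 [ 0.5473 -0.0791  0.1768] [180.   -15.01   3.95] F.n 1.72 F [-1.65 -0.18  1.34] C in tool [0.001  0.0003 0.1028] TCP height over plate 0.1028 off-square deg 0.05
```

Emit:
{"name": "jog_arm", "arguments": {
  "motion": [
    [[0,0,0.006,0,0,0,1],[0,0,0.012,0,0,0,1],[0,0,0.017,0,0,0,1],[0,0,0.017,0,0,0,1]]
  ]
}}

```text
time_s: 32.35
tool_pos: [0.5477, -0.0791, 0.1751]
tool_rot: [180.0, -15.0, 3.9]
force: [-0.1, 1.1, 2.5]
grip_width: 0.0258
grasp_force: 40.0
```

```bash
python3 favg.py; python3 near.py; cp pics/$(ls -t pics|head -1) pics/final.png
```

```text
F.n mean 1.60 +- 0.14  height 0.1011
33.15 [ 0.5477 -0.079   0.1752] [180.   -15.01   3.95] F.n 1.46 F [-1.9   1.35  1.03] C in tool [0.001  0.0003 0.1011] TCP height over plate 0.1011 off-square deg 0.05
33.15 [ 0.5477 -0.079   0.1752] [180.   -15.01   3.95] F.n 1.46 F [-1.9   1.35  1.03] C in tool [0.001  0.0003 0.1011] TCP height over plate 0.1011 off-square deg 0.05
copper 111 [318 237] [333 248] [325.38738739 241.96396396]
ring 368 [301 219] [349 261] [326.75543478 238.58423913]
```

View pics/final.png

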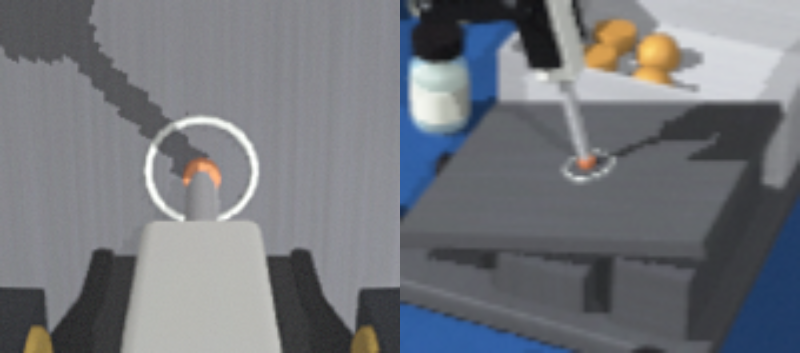

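The tip sits inside the ring near its centre in both views (wrist crop (202,170) against the ring at (202,168)), and the stem is square to the plate. Press 0.5 mm more and check the force once.

Emit:
{"name": "jog_arm", "arguments": {
  "motion": [
    [[0,0,0.005,0,0,0,1],[0,0,0.005,0,0,0,1]]
  ]
}}

```text
time_s: 33.45
tool_pos: [0.5478, -0.0791, 0.1746]
tool_rot: [180.0, -15.0, 3.9]
force: [-1.6, -0.3, 1.5]
grip_width: 0.0258
grasp_force: 40.0
```

```bash
python3 favg.py; python3 favg.py
```

```text
F.n mean 1.66 +- 0.11  height 0.1006
34.25 [ 0.5478 -0.079   0.1747] [179.99 -15.01   3.95] F.n 1.02 F [-1.22 -0.18  0.73] C in tool [0.001  0.0003 0.1006] TCP height over plate 0.1006 off-square deg 0.06
F.n mean 1.53 +- 0.12  height 0.1006
35.05 [ 0.5478 -0.079   0.1747] [180.   -15.01   3.95] F.n 1.92 F [-1.59  0.05  1.56] C in tool [0.001  0.0003 0.1006] TCP height over plate 0.1006 off-square deg 0.05
```

```bash
python3 -c "
from cell import env
print(env.sign_off())"
```

```text
the job is handed in; nothing more can be done
None
```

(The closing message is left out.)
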